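# Lay the straightedge against the tray blank

## Robot

A 6-joint arm with a two-finger parallel gripper is mounted at the origin on the work surface. World frame = base frame: x ahead of the robot, y to its left, z up, the work surface at z = 0. Lengths are in m, angles in rad, forces in N, time in s.
With the tool pointing down it reaches from about 0.35 to 0.875 m from the base axis. Payload 4.2 kg.
Tool frame: the origin (TCP) lies at the very end of the fingers, on their centre line; the grasp point (between the pads) lies 19 mm behind it; z points along the fingers, y is the line along which they close (so a half turn about z gives the same grasp; the last joint's range is limited). The gripper opens to 85 mm and grips with 20 to 120 N. Pads are 22 mm wide; open, the fingers measure 114 mm over their backs; the gripper's body (76 mm by 85 mm) begins 54 mm behind the grasp point. The pads swing forward as they close: fully open they stand 13 mm farther back than shut.
Start: joints at [-0.97, 0.385, 0.008, 0, -1.194, -0.259], TCP at [0.21, -0.589, 0.231] pointing down, gripper open.
Joint ranges: [-3.14, 3.14], [-1.21, 2.06], [-1.07, 1.41], [-3.16, 2.05], [-2.99, -0.16], [-3.1, 3.1]. Speed limits (rad/s): [2.79, 2.79, 3.14, 3.14, 3.14, 3.14].

## Interface

Orientations are given as a unit quaternion [x, y, z, w].
In Python, from rig import telemetry, cams, job gives the robot as it stands. The module is installed in compiled form; this text tells all that it offers.
- The arm moves only by the tool jog_arm, never from a script. Its argument "series" is a list of rows, each an object with "xyz": the shift along the tool's x, y, z in mm, a list of three; "angular": the turn, a rotation vector about the tool's x, y, z in units of 5 degrees (1.0 is 5 degrees), a list of three. In form: [{"xyz": [tx, ty, tz], "angular": [rx, ry, rz]}, ...]. A call has 1 to 5 rows; each row shifts and turns the commanded pose from where the row before left it, along the tool's axes as they then stand; what a row does not reach is not made up. A row lasts 1/8 s, in which the tool goes at most 62.5 mm and 10.7 degrees, less where a joint would pass 70% of its speed; a pose out of reach is approached as far as the arm can. A call is refused whole if a number of a shift passes 62.5 or a number of a turn 1, either way. A call with a gripper value outside its range is refused whole. "grip" is the closure, from 0 (fully open) to 1 (shut), set as the call begins (left out, the last holds). The fingers move at their own pace and stop on an object; "newtons" is the grip in N (left out, the last holds). Time passes only in rows, so rows that do not move let the fingers close. It gives the time, the measured TCP pose, the force, the opening and the grip force at its end, in the units of the state.
- telemetry.get_obs(): the state, without advancing time (a new reading comes with each control period).
- cams.grab_frame(name): name is "scene" or "top" or "wrist"; returns the picture (420x560x3 uint8, red, green, blue); there is no depth.
- cams.get_calibration(name): a dict with "camera_matrix" (3x3 intrinsics, pixels), "eye" and "rotation" of the camera in the world. Camera axes: x right, y down, z forward; pixel columns grow to the right and rows downward; lengths in m; the calibration is good to about 2 mm. The wrist camera is an equidistant fisheye: a pixel r from the principal point sees the ray r / f radians off the axis. A picture is of the moment at which its call begins: read the wrist's pose just before it. get_calibration takes no time and is no camera call; for the wrist camera it gives the pose at the moment of the call.
- job.sign_off(): hands the job in; it is judged then, once.
The state is a dict: "time_s": time; "q": joint angles; "dq": joint speeds; "joint_efforts": joint torques, N m; "tool_pos": TCP position; "ee_rot": TCP orientation; "ft_force": force on the tool from outside, world axes, zero at the start; "ft_torque": the same for the moment, N m; "grip_width": finger opening in m; "grip_force": force on a finger pad.
Only numpy, scipy, OpenCV 4.12 (cv2) and the standard library are available. Lean on these libraries where they do the work, as an engineer would, in place of code of your own. Each camera call takes 0.05 s, during which the arm holds its last target. There are 200 camera calls.

## Task

Take the straightedge out of its slotted stand, lay it down on the cork mat with its wooden grip rib upward and let go of it. Then take it again by the rib and lay it on the plywood jig as a scribing fence: flat on the plywood, rib up, one long edge flush along the whole front edge of the dark wooden blank and one end butted against the small stop block; with it lying so, swing the wooden hold-down over its free end until the hold-down rests against its catch. Do not push the crockery and the other things on the table out of their places.

Things in the scene. Friction and masses are not known exactly. Their poses are not given: they have to be found in the camera images.
- straightedge: aluminium plate 200 x 50 x 6 mm, wooden grip rib (100 x 14 x 30 mm tall) along the middle of one face; about 190 g. Origin: centre of the ribless face; x along its length, y across its width, z to the rib side. Ends and long edges are alike. Starts standing on end in the stand, x vertical, rib facing away from the robot within 0.4 rad, top 210 mm up; 1.5 mm play in the slot.
- rib_top (a point): middle of the rib's top: straightedge frame 0, 0, 36 mm, same axes. In that frame the rib spans x -50..50, y -7..7, z 6..36 mm; so 50 mm of bare plate lie beyond each end of the rib.
- stand: fixed light wooden block 70 (x) x 85 (y) x 50 mm tall with one upright slot 9 (x) x 53 (y) mm at its centre, 40 mm deep (slot floor 10 mm above the table). Origin: centre of the underside. To come free the straightedge must be lifted more than 40 mm straight up.
- mat: fixed cork mat 110 (x) x 250 (y) x 3 mm, lying bare between robot and jig, x pointing roughly away from the robot. Origin: centre of its underside.
- jig: fixed plywood base, x -90..105, y -150..150, 6 mm thick. Origin on its underside, below the middle of the blank's front edge; x roughly away from the robot. It carries the dark wooden blank, x 0..100, y -115..115, top z 18 mm, whose front edge is the face x = 0; and the light wooden stop block, x -45..-5, y 95..115, top z 20 mm, whose face y = 95 looks to -y.
- home (a point): where the straightedge's origin must come to lie: jig frame -25, -5, 6 mm, same axes as the jig. There the straightedge's x axis lies along the jig's y (either way round), its long edge touching the blank at jig x = 0 and its end touching the stop at jig y = 95.
- latch (a joint): angle of the hold-down, a wooden arm 120 x 16 x 14 mm turning about an upright pivot at jig x -78, y -80; 0 = closed: along the jig's +x over the straightedge's free end, resting against the catch; it opens clockwise from above, towards the jig's -y (1.57 = along -y), and stays where left. Arm z 19.5..33.5 mm over the table, a pad below it to z 13.5, 1.5 mm over the plate.
- latch_tip (a point): middle of the top of the hold-down's free end, 113 mm from the pivot axis, 33.5 mm above the table. About 0.6 N at 50 mm from the pivot turns it. The catch, a wooden block at jig x 5..25, y -72..-60, z 18..34 mm, stops it.
- jar: lemon-shaped sugar jar, loose, 76 mm across, about 95 mm tall; origin: centre of its underside. It stands beside the stand, to either side of it; bystander.
- cup: cream mug, loose, 90 mm across, 75 mm tall; origin: centre of its underside; beyond the jig; bystander.
- teapot: cream teapot, loose, 140 mm body, 118 mm tall; origin: centre of its underside; at the far side of the table; bystander.
- planter: sage flower pot with daffodils, loose, pot 136 mm across and 130 mm tall, flowers to 340 mm; origin: centre of its underside; at the right of the table; bystander.
- pencil: flat carpenter's pencil 12 x 165 x 8 mm, loose, lying on the blank towards its back, roughly along the jig's y; origin: centre of its underside; bystander.
- spoon: steel spoon, 150 mm, loose, lying on the table to the right of the jig; bystander.
Not all that is in view belongs to the job. Of the things that look like the straightedge, the smaller one is meant.

How it is judged:
By the outcome, as a careful person would: the job done as asked, in the order asked, and still so for the second after the job is handed in, with the robot touching nothing.
It also fails if it takes over 64 s, if anything falls off the work surface, if the arm or the gripper's body presses on something with over 40 N, if the wrist force passes 120 N, or if a joint passes its speed limit or range.

## Working session

There is one attempt and no reset: what is moved stays moved. The work goes in short steps, Python scripts to look and compute and a tool call to move; the robot and the scene stay as the last step left them, time stands still between calls to the robot, and variables do not carry over. Pictures are saved under pics/ and viewed, at most 10 in all, crops included, and the job is handed in when it is done.

Besides the shell and the picture viewer there is one more tool, called after ">>>" by a JSON object that holds its "method" and its "body". jog_arm: Moves the arm, as the interface text tells. Its arguments: {"type":"object","properties":{"series":{"type":"array"},"grip":{"type":"number"},"newtons":{"type":"number"}},"required":["series"]}

```bash
mkdir -p pics
python3 - <<'E'
from rig import telemetry,cams,job
import cv2,numpy as np
o=telemetry.get_obs()
print({k:np.round(v,4).tolist() for k,v in o.items()})
for n in("scene","top","wrist"):
    im=cams.grab_frame(n); cv2.imwrite(f"pics/{n}0.png",im[:,:,::-1])
    c=cams.get_calibration(n); print(n,{k:(np.round(v,4).tolist() if not isinstance(v,str) else v) for k,v in c.items()})
a=cv2.imread("pics/scene0.png");b=cv2.imread("pics/top0.png")
E
```

```text
{'time_s': 0.0, 'q': [-0.9704, 0.3856, 0.0066, -0.0005, -1.194, -0.2586], 'dq': [-0.0011, 0.0001, -0.0002, 0.0001, 0.0001, 0.0014], 'joint_efforts': [0.0, -39.2289, 18.8394, 4.186, -0.0047, -0.0], 'tool_pos': [0.2093, -0.5883, 0.2302], 'ee_rot': [-0.17, 0.9854, 0.0011, -0.0002], 'ft_force': [-0.0658, 0.6728, 0.562], 'ft_torque': [0.0157, -0.0021, 0.012], 'grip_force': 0.0, 'grip_width': 0.0853}
scene {'camera_matrix': [[436.1196, 0.0, 277.2844], [0.0, 436.1196, 214.4965], [0.0, 0.0, 1.0]], 'eye': [1.4533, -0.0543, 1.0466], 'rotation': [0.6526, 0.659, -0.2655, -0.2635]}
top {'camera_matrix': [[485.5287, 0.0, 282.7841], [0.0, 485.5287, 214.4521], [0.0, 0.0, 1.0]], 'eye': [0.3978, -0.083, 1.7846], 'rotation': [0.7142, -0.699, 0.0249, -0.0255]}
wrist {'camera_matrix': [[325.1923, 0.0, 272.8514], [0.0, 325.1923, 205.8109], [0.0, 0.0, 1.0]], 'eye': [0.1413, -0.6135, 0.3724], 'rotation': [0.5703, 0.8087, 0.118, 0.0827]}
```

View pics/scene0.png

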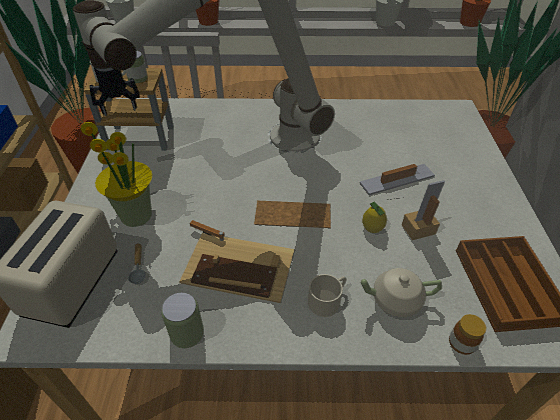

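View pics/top0.png

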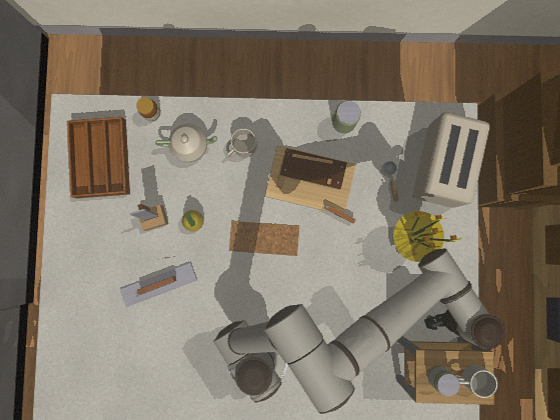

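The scene shows two look-alikes. One stands in the slotted stand at scene (430,205) / top (148,213). A bigger one lies on the table at scene (398,180) / top (158,284). The one standing in the stand is smaller and fits the description, so I'll confirm it in an enlarged crop, with the jig next to it.

```bash
cat > h.py <<'E'
import numpy as np,cv2
from rig import telemetry,cams,job
from scipy.spatial.transform import Rotation as R
def cal(n):
    c=cams.get_calibration(n); r=np.array(c["rotation"]); 
    return np.array(c["camera_matrix"]),np.array(c["eye"]),(R.from_quat(r).as_matrix() if r.size==4 else r)
def ray(n,px,c=None):
    K,e,M=c or cal(n); u=(np.array(px,float)-K[:2,2])/K[0,0]
    if n=="wrist":
        t=np.linalg.norm(u); d=np.r_[u/t*np.sin(t),np.cos(t)]
    else: d=np.r_[u,1]
    return e,M@d
def at(n,px,z,c=None):
    e,d=ray(n,px,c); return e+d*(z-e[2])/d[2]
def proj(n,P,c=None):
    K,e,M=c or cal(n); p=(np.atleast_2d(P)-e)@M
    if n=="wrist":
        r=np.hypot(p[:,0],p[:,1]); t=np.arctan2(r,p[:,2]); u=p[:,:2]/r[:,None]*t[:,None]
    else: u=p[:,:2]/p[:,2:]
    return u*K[0,0]+K[:2,2]
def crop(f,x0,y0,w,h,s):
    im=cv2.imread(f)[y0:y0+h,x0:x0+w]; im=cv2.resize(im,None,fx=s,fy=s,interpolation=cv2.INTER_CUBIC)
    for i in range(0,w,10):
        cv2.line(im,(int(i*s),0),(int(i*s),8 if (x0+i)%50 else 16),(0,0,255),1)
        if (x0+i)%20==0: cv2.putText(im,str(x0+i),(int(i*s),24),0,.35,(0,0,255),1)
    for i in range(0,h,10):
        cv2.line(im,(0,int(i*s)),(8,int(i*s)),(0,0,255),1)
        if (y0+i)%20==0: cv2.putText(im,str(y0+i),(10,int(i*s)+4),0,.35,(0,0,255),1)
    return im
E
python3 - <<'E'
from h import *
a=crop("pics/top0.png",110,180,100,70,4);b=crop("pics/scene0.png",350,165,100,80,4)
c=crop("pics/top0.png",220,135,160,130,5)
cv2.imwrite("pics/c2.png",np.hstack([np.vstack([a,b])])); 
cv2.imwrite("pics/c1.png",np.hstack([a,b[:280]])); cv2.imwrite("pics/c2.png",np.vstack([c])[:600])
cv2.imwrite("pics/c1.png",np.vstack([np.hstack([a,np.zeros((280,0,3),np.uint8)]),b]))
E
```

```text
(no output)
```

View pics/c1.png

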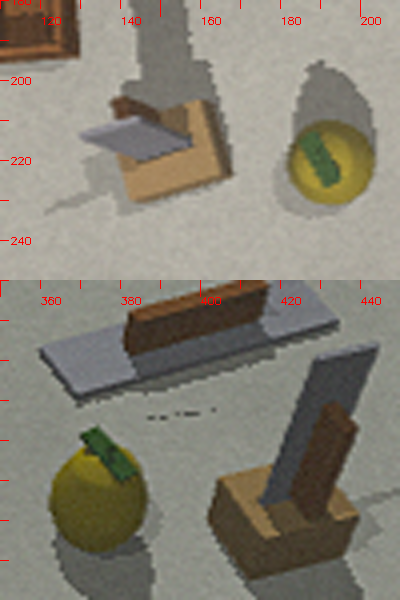

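View pics/c2.png

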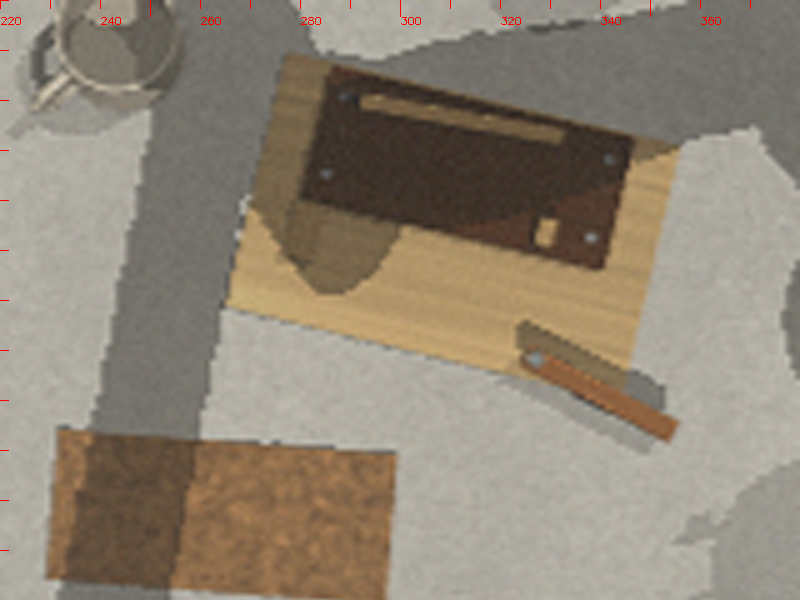

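The crop confirms it: the plate in the stand, with its rib facing away, is the smaller and is the one meant. The one on the table is clearly larger. Next I fit the poses from the corner readings.

```bash
cat > fit.py <<'E'
from h import *
from scipy.optimize import least_squares
C={n:cal(n) for n in("top","scene")}
def fit(name,obs,x0):
    def res(p):
        Rz=R.from_euler("z",p[2]).as_matrix(); r=[]
        for n,P,uv in obs: r+=list(proj(n,np.array(P)@Rz.T+[p[0],p[1],0],C[n])[0]-uv)
        return r
    s=least_squares(res,x0,loss="soft_l1"); print(name,np.round(s.x,4),np.round(res(s.x),1)); return s.x
T,S="top","scene"
st=fit("stand",[(T,(.035,-.0425,.05),(160.75,205)),(T,(-.035,-.0425,.05),(165.75,222.5)),(T,(-.035,.0425,.05),(142.5,227.7)),
 (S,(.035,-.0425,.05),(412,228.75)),(S,(.035,.0425,.05),(439.2,223.7)),(S,(-.035,-.0425,.05),(404.5,214.5)),(S,(.035,-.0425,0),(413.2,239.5)),(S,(-.035,-.0425,0),(402.2,224.2)),(S,(.035,.0425,0),(437.5,233.2))],[.4,.35,0])
fit("mat",[(T,(.055,.125,.003),(231.4,221)),(T,(.055,-.125,.003),(299.2,225.4)),(T,(-.055,.125,.003),(229.6,250.6)),(T,(-.055,-.125,.003),(297.2,254.6))],[.4,0,0])
j=fit("jig",[(T,(.105,.15,.006),(277,145.6)),(T,(.105,-.15,.006),(356,165)),(T,(-.09,.15,.006),(265.6,196)),
 (T,(.1,.115,.018),(286,148.2)),(T,(.1,-.115,.018),(346.8,162.4)),(T,(0,-.115,.018),(340.8,188.6)),(T,(0,.115,.018),(280,174.6))],[.6,-.1,0])
for px in [(131,213),(144,208.7)]: print("SE top T",at(T,px,.21))
for px in [(428.3,184.5),(445,181.3)]: print("SE top S",at(S,px,.21))
piv=at(T,(327,206.4),.034);tip=at(T,(354.4,221.4),.0335)
Rj=R.from_euler("z",-j[2]).as_matrix()
for p in(piv,tip): print("latch in jig",Rj@(p-[j[0],j[1],0]))
print("jar",at(T,(192,222),.0),at(S,(374.5,232),0));
E
python3 fit.py
```

```text
stand [0.5057 0.3918 0.286 ] [-0.7 -1.4 -0.9 -0.1 -0.7  0.9  2.8  0.3  0.3 -0.1 -0.3 -1.1 -2.   0.2
 -1.2 -0.2 -2.2  1. ]
mat [ 0.4375 -0.0144 -0.0404] [-0.  -0.2  0.1 -0.4 -0.3  0.2  0.3  0.4]
jig [ 0.6465 -0.1785 -0.2125] [ 0.2 -0.1  0.1 -0.9 -0.7  0.4  0.1  0.1  0.2  0.2  0.1  0.3 -0.2 -0.1]
SE top T [0.50434063 0.41315186 0.21      ]
SE top T [0.51927236 0.37147046 0.21      ]
SE top S [0.52415353 0.36853151 0.21      ]
SE top S [0.50993854 0.41973076 0.21      ]
latch in jig [-0.07615333 -0.07885779  0.034     ]
latch in jig [-0.10612984 -0.18743403  0.0335    ]
jar [0.49018553 0.25337397 0.        ] [0.51992563 0.24964811 0.        ]
```

```bash
cat > plan.py <<'E'
from h import *
import json
def down(h,phi=0):
    """tool frame: x heads along yaw h; phi>0 leans the body toward the heading (tool points back)"""
    x=np.array([np.cos(h),np.sin(h),0]); z=np.array([0,0,-1.])
    X=np.cos(phi)*x+np.sin(phi)*z; Z=np.cos(phi)*z-np.sin(phi)*x
    return R.from_matrix(np.c_[X,np.cross(Z,X),Z])
def plan(wps,dmax=45,start=None,dx=0.5,da=0.02):
    o=telemetry.get_obs(); p,r=(np.array(o["tool_pos"]),R.from_quat(o["ee_rot"])) if start is None else start
    rows=[]
    for P,Q in wps:
        P=np.array(P); D=np.linalg.norm(P-p)*1e3; A=np.abs((r.inv()*Q).as_rotvec(degrees=True)).max()/5
        n=max(1,int(np.ceil(max(D/dmax,A/.97))))
        for k in range(n,0,-1):
            s=np.clip(np.round(r.inv().apply(P-p)*1e3/k/dx)*dx,-62,62); w=np.clip(np.round((r.inv()*Q).as_rotvec(degrees=True)/5/k/da)*da,-1,1)
            rows.append({"xyz":[round(float(v),2) for v in s],"angular":[round(float(v),2) for v in w]})
            p=p+r.apply(s/1e3); r=r*R.from_rotvec(w*5,degrees=True)
    print(len(rows),"rows; ends",np.round(p,4),"err mm",np.round((P-p)*1e3,1),"rot err deg",np.round((r.inv()*Q).as_rotvec(degrees=True),2))
    for i in range(0,len(rows),5): print(json.dumps(rows[i:i+5]).replace('"',''))
    return p,r
E
python3 - <<'E'
from plan import *
print("planter",at("top",(418,237),.13),at("scene",(124,180),.13),"teapot",at("top",(188,140),.06))
o=telemetry.get_obs(); r0=R.from_quat(o["ee_rot"]); x=r0.apply([1,0,0]); h0=np.arctan2(x[1],x[0]); print(h0)
p0=np.array(o["tool_pos"])
w=[((.14,-.40,.36),down(h0)),]
h=np.linspace(h0,.28,6)
w+=[((.30,-.30,.38),down(h[1])),((.42,-.10,.38),down(h[2])),((.46,.08,.38),down(h[3])),((.50,.25,.38),down(h[4])),((.58,.36,.36),down(h[5]))]
phi=np.radians(40); Q=down(.28,phi); n=np.array([np.cos(.28),np.sin(.28),0])
G=np.array([.507,.392,0])+n*.032+[0,0,.11]; z=Q.apply([0,0,1]); T=G+.019*z
print("T",T)
w+=[(T-.13*z,Q)]
plan(w)
E
```

```text
planter [ 0.44888425 -0.54231865  0.13      ] [ 0.42408212 -0.54737272  0.13      ] teapot [0.7822886  0.26676397 0.06      ]
-2.7998755484856375
T [0.52601644 0.39746826 0.09544516]
55 rows; ends [0.6062 0.4208 0.1952] err mm [ 0.1 -0.2 -0.1] rot err deg [0.03 0.01 0.02]
[{xyz: [0.5, 33.5, -21.5], angular: [0.0, -0.0, -0.0]}, {xyz: [0.5, 33.5, -21.5], angular: [0.0, -0.0, -0.0]}, {xyz: [0.5, 33.5, -21.5], angular: [0.0, -0.0, -0.0]}, {xyz: [0.0, 33.5, -21.5], angular: [0.0, -0.0, -0.0]}, {xyz: [0.5, 33.5, -21.5], angular: [0.0, -0.0, -0.0]}]
[{xyz: [0.0, 33.5, -21.5], angular: [0.02, -0.0, -0.0]}, {xyz: [-23.0, 5.0, -2.5], angular: [-0.0, -0.0, -0.88]}, {xyz: [-23.5, 3.5, -2.5], angular: [-0.0, -0.0, -0.88]}, {xyz: [-23.5, 1.5, -2.5], angular: [-0.0, -0.0, -0.88]}, {xyz: [-23.5, -0.5, -2.5], angular: [-0.0, -0.0, -0.88]}]
[{xyz: [-23.5, -2.0, -2.5], angular: [-0.0, -0.0, -0.88]}, {xyz: [-23.0, -4.0, -2.5], angular: [-0.0, -0.0, -0.88]}, {xyz: [-23.0, -5.5, -2.5], angular: [-0.0, -0.0, -0.88]}, {xyz: [-22.5, -7.5, -2.5], angular: [-0.0, -0.0, -0.9]}, {xyz: [-29.0, 2.0, -0.0], angular
[... 1560 characters left out ...]
[9.5, -14.0, 2.5], angular: [0.0, 0.0, -0.88]}, {xyz: [10.5, -13.0, 2.5], angular: [0.0, 0.0, -0.88]}, {xyz: [11.5, -12.5, 2.5], angular: [0.0, 0.0, -0.88]}]
[{xyz: [12.5, -11.5, 2.5], angular: [0.0, 0.0, -0.9]}, {xyz: [4.5, -5.5, 18.5], angular: [0.0, -0.88, 0.0]}, {xyz: [6.0, -5.5, 18.0], angular: [0.0, -0.88, 0.0]}, {xyz: [7.5, -5.5, 17.5], angular: [0.0, -0.9, 0.0]}, {xyz: [9.0, -5.5, 16.5], angular: [0.0, -0.88, 0.0]}]
[{xyz: [10.0, -6.0, 16.0], angular: [0.0, -0.9, 0.0]}, {xyz: [11.5, -5.5, 15.0], angular: [0.0, -0.88, 0.0]}, {xyz: [12.5, -6.0, 14.5], angular: [0.0, -0.9, 0.0]}, {xyz: [13.5, -5.5, 13.5], angular: [0.0, -0.88, 0.0]}, {xyz: [14.0, -6.0, 12.0], angular: [0.0, -0.9, 0.0]}]
```

>>> {"method": "jog_arm", "body": {"series": [{"xyz": [0, 34, -22], "angular": [0, 0, 0]}, {"xyz": [0, 34, -22], "angular": [0, 0, 0]}, {"xyz": [0, 34, -22], "angular": [0, 0, 0]}, {"xyz": [0, 34, -22], "angular": [0, 0, 0]}, {"xyz": [0, 34, -22], "angular": [0, 0, 0]}], "grip": 0}}

```text
time_s: 0.78
tool_pos: [0.152, -0.4274, 0.3417]
ee_rot: [-0.17, 0.985, 0.0, -0.0]
ft_force: [0.9, 0.4, 0.8]
grip_width: 0.0854
grip_force: 0.0
```

>>> {"method": "jog_arm", "body": {"series": [{"xyz": [0, 34, -22], "angular": [0, 0, 0]}, {"xyz": [-23, 5, -2], "angular": [0, 0, -0.9]}, {"xyz": [-23, 3, -2], "angular": [0, 0, -0.9]}, {"xyz": [-24, 2, -2], "angular": [0, 0, -0.9]}, {"xyz": [-24, 0, -2], "angular": [0, 0, -0.9]}]}}

```text
time_s: 1.4
tool_pos: [0.2215, -0.345, 0.3712]
ee_rot: [-0.323, 0.946, 0.0, 0.0]
ft_force: [0.7, -0.6, -0.6]
grip_width: 0.0853
grip_force: 0.0
```

>>> {"method": "jog_arm", "body": {"series": [{"xyz": [-23, -2, -2], "angular": [0, 0, -0.9]}, {"xyz": [-23, -4, -2], "angular": [0, 0, -0.9]}, {"xyz": [-23, -5, -2], "angular": [0, 0, -0.9]}, {"xyz": [-23, -7, -2], "angular": [0, 0, -0.9]}, {"xyz": [-29, 2, 0], "angular": [0, 0, -0.9]}]}}

```text
time_s: 2.02
tool_pos: [0.315, -0.2685, 0.3789]
ee_rot: [-0.501, 0.865, 0.0, -0.0]
ft_force: [0.1, -0.9, 0.1]
grip_width: 0.0855
grip_force: 0.0
```

>>> {"method": "jog_arm", "body": {"series": [{"xyz": [-29, 0, 0], "angular": [0, 0, -0.9]}, {"xyz": [-29, -2, 0], "angular": [0, 0, -0.9]}, {"xyz": [-29, -4, 0], "angular": [0, 0, -0.9]}, {"xyz": [-28, -7, 0], "angular": [0, 0, -0.9]}, {"xyz": [-28, -9, 0], "angular": [0, 0, -0.9]}]}}

```text
time_s: 2.65
tool_pos: [0.3865, -0.1415, 0.3791]
ee_rot: [-0.661, 0.75, 0.0, -0.0]
ft_force: [0.4, 0.2, -0.4]
grip_width: 0.0856
grip_force: 0.0
```

>>> {"method": "jog_arm", "body": {"series": [{"xyz": [-27, -11, 0], "angular": [0, 0, -0.9]}, {"xyz": [-26, -13, 0], "angular": [0, 0, -0.9]}, {"xyz": [-22, -5, 0], "angular": [0, 0, -0.9]}, {"xyz": [-22, -7, 0], "angular": [0, 0, -0.9]}, {"xyz": [-21, -8, 0], "angular": [0, 0, -0.9]}]}}

```text
time_s: 3.28
tool_pos: [0.428, -0.0242, 0.379]
ee_rot: [0.795, -0.607, -0.0, 0.0]
ft_force: [-0.2, 0.1, 0.5]
grip_width: 0.0854
grip_force: 0.0
```

>>> {"method": "jog_arm", "body": {"series": [{"xyz": [-21, -10, 0], "angular": [0, 0, -0.9]}, {"xyz": [-20, -12, 0], "angular": [0, 0, -0.9]}, {"xyz": [-19, -13, 0], "angular": [0, 0, -0.9]}, {"xyz": [-18, -15, 0], "angular": [0, 0, -0.9]}, {"xyz": [-16, -16, 0], "angular": [0, 0, -0.9]}]}}

```text
time_s: 3.9
tool_pos: [0.4501, 0.0893, 0.379]
ee_rot: [0.898, -0.44, -0.0, 0.0]
ft_force: [0.9, -1.2, -0.3]
grip_width: 0.0857
grip_force: 0.0
```

>>> {"method": "jog_arm", "body": {"series": [{"xyz": [-14, -16, 0], "angular": [0, 0, -0.9]}, {"xyz": [-13, -18, 0], "angular": [0, 0, -0.9]}, {"xyz": [-11, -19, 0], "angular": [0, 0, -0.9]}, {"xyz": [-10, -19, 0], "angular": [0, 0, -0.9]}, {"xyz": [-9, -20, 0], "angular": [0, 0, -0.9]}]}}

```text
time_s: 4.53
tool_pos: [0.4721, 0.1958, 0.379]
ee_rot: [0.966, -0.257, -0.0, 0.0]
ft_force: [0.0, 0.2, 0.7]
grip_width: 0.0851
grip_force: 0.0
```

Run:
```python
from plan import *
phi=np.radians(40); Q=down(.28,phi); n=np.array([np.cos(.28),np.sin(.28),0])
G=np.array([.507,.392,0])+n*.032+[0,0,.11]; z=Q.apply([0,0,1]); T=G+.019*z
print(np.round(telemetry.get_obs()["q"],2))
plan([((.58,.36,.36),down(.28)),(T-.13*z,Q)],dx=1,da=.1)
```

```text
[ 0.71  0.12  0.01 -0.   -1.46  0.34]
19 rows; ends [0.6062 0.4207 0.195 ] err mm [ 0.1 -0.1  0. ] rot err deg [0.12 0.04 0.14]
[{xyz: [1.0, -20.0, 2.0], angular: [0.0, 0.0, -0.9]}, {xyz: [3.0, -19.0, 2.0], angular: [0.0, 0.0, -0.9]}, {xyz: [4.0, -19.0, 2.0], angular: [0.0, 0.0, -0.9]}, {xyz: [6.0, -19.0, 2.0], angular: [0.0, 0.0, -0.9]}, {xyz: [7.0, -18.0, 2.0], angular: [0.0, 0.0, -0.9]}]
[{xyz: [9.0, -18.0, 2.0], angular: [0.0, 0.0, -0.9]}, {xyz: [10.0, -17.0, 2.0], angular: [0.0, 0.0, -0.9]}, {xyz: [11.0, -16.0, 2.0], angular: [0.0, 0.0, -1.0]}, {xyz: [13.0, -15.0, 1.0], angular: [0.0, 0.0, -0.9]}, {xyz: [14.0, -14.0, 2.0], angular: [0.0, 0.0, -1.0]}]
[{xyz: [5.0, -6.0, 18.0], angular: [0.0, -0.9, 0.0]}, {xyz: [6.0, -6.0, 18.0], angular: [0.0, -0.9, 0.0]}, {xyz: [7.0, -6.0, 17.0], angular: [0.0, -0.9, 0.0]}, {xyz: [9.0, -5.0, 17.0], angular: [0.0, -0.9, 0.0]}, {xyz: [10.0, -6.0, 16.0], angular: [0.0, -0.9, 0.0]}]
[{xyz: [11.0, -5.0, 15.0], angular: [0.0, -0.9, 0.0]}, {xyz: [13.0, -6.0, 14.0], angular: [0.0, -0.9, 0.0]}, {xyz: [14.0, -5.0, 13.0], angular: [0.0, -0.8, 0.0]}, {xyz: [14.0, -6.0, 13.0], angular: [0.0, -0.9, 0.0]}]
```

>>> {"method": "jog_arm", "body": {"series": [{"xyz": [1, -20, 2], "angular": [0, 0, -0.9]}, {"xyz": [3, -19, 2], "angular": [0, 0, -0.9]}, {"xyz": [4, -19, 2], "angular": [0, 0, -0.9]}, {"xyz": [6, -19, 2], "angular": [0, 0, -0.9]}, {"xyz": [7, -18, 2], "angular": [0, 0, -0.9]}]}}

```text
time_s: 5.15
tool_pos: [0.5263, 0.2774, 0.3687]
ee_rot: [0.998, -0.063, -0.0, 0.0]
ft_force: [0.4, -0.3, -0.4]
grip_width: 0.0854
grip_force: 0.0
```

>>> {"method": "jog_arm", "body": {"series": [{"xyz": [9, -18, 2], "angular": [0, 0, -0.9]}, {"xyz": [10, -17, 2], "angular": [0, 0, -0.9]}, {"xyz": [11, -16, 2], "angular": [0, 0, -1]}, {"xyz": [13, -15, 1], "angular": [0, 0, -0.9]}, {"xyz": [14, -14, 2], "angular": [0, 0, -1]}]}}

```text
time_s: 5.78
tool_pos: [0.5812, 0.3596, 0.3597]
ee_rot: [0.99, 0.141, -0.0, 0.0]
ft_force: [-0.1, -0.7, 0.2]
grip_width: 0.0853
grip_force: 0.0
```

>>> {"method": "jog_arm", "body": {"series": [{"xyz": [5, -6, 18], "angular": [0, -0.9, 0]}, {"xyz": [6, -6, 18], "angular": [0, -0.9, 0]}, {"xyz": [7, -6, 17], "angular": [0, -0.9, 0]}, {"xyz": [9, -5, 17], "angular": [0, -0.9, 0]}, {"xyz": [10, -6, 16], "angular": [0, -0.9, 0]}]}}

```text
time_s: 6.4
tool_pos: [0.5953, 0.3936, 0.2679]
ee_rot: [0.971, 0.137, -0.195, 0.028]
ft_force: [0.1, -0.2, 0.1]
grip_width: 0.0856
grip_force: 0.0
```

>>> {"method": "jog_arm", "body": {"series": [{"xyz": [11, -5, 15], "angular": [0, -0.9, 0]}, {"xyz": [13, -6, 14], "angular": [0, -0.9, 0]}, {"xyz": [14, -5, 13], "angular": [0, -0.8, 0]}, {"xyz": [14, -6, 13], "angular": [0, -0.9, 0]}, {"xyz": [0, 0, 0], "angular": [0, 0, 0]}]}}

```text
time_s: 7.02
tool_pos: [0.6068, 0.4197, 0.1886]
ee_rot: [0.929, 0.131, -0.343, 0.05]
ft_force: [0.2, 0.2, -0.5]
grip_width: 0.0855
grip_force: 0.0
```

Run:
```python
from plan import *
o=telemetry.get_obs(); print(np.round(o["q"],2),np.round(o["tool_pos"],4),o["time_s"])
c=cal("wrist"); im=cams.grab_frame("wrist"); cv2.imwrite("pics/w1.png",im[:,:,::-1]); np.savez("w1.npz",K=c[0],e=c[1],M=c[2])
cv2.imwrite("pics/w1b.png",crop("pics/w1.png",140,60,280,300,2))
n=np.array([np.cos(.28),np.sin(.28),0]);y=np.array([-n[1],n[0],0])
B=np.array([.507,.392,0])
for zz,off in((.16,.037),(.06,.035),(.21,.010)): print(zz,[np.round(proj("wrist",B+n*off+y*s+[0,0,zz],c)[0]) for s in ((-.007,.007) if zz<.2 else(-.025,.025))])
```

```text
[ 0.7   1.04  1.09 -0.35 -2.26  1.01] [0.6068 0.4197 0.1886] 7.025
0.16 [array([280., 264.]), array([260., 265.])]
0.06 [array([278., 159.]), array([262., 159.])]
0.21 [array([305., 340.]), array([236., 340.])]
```

View pics/w1b.png

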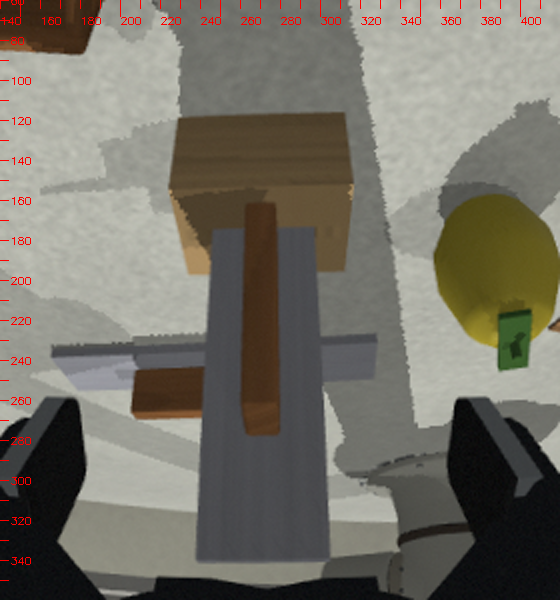

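The picture shows the standing plate (top edge at wrist px 238–305, 340) with its rib at px x 262–279, y 162–277. That is within about 2 px of the prediction, so I go in along the tool axis.

Run:
```python
from plan import *
Q=down(.28,np.radians(40)); n=np.array([np.cos(.28),np.sin(.28),0])
G=np.array([.507,.392,0])+n*.032+[0,0,.11]; z=Q.apply([0,0,1]); T=G+.019*z
plan([(T,Q)],dmax=28,dx=1,da=.05)
```

```text
5 rows; ends [0.5259 0.397  0.0956] err mm [ 0.1  0.5 -0.2] rot err deg [ 0.12 -0.02 -0.06]
[{xyz: [-0.0, -0.0, 26.0], angular: [0.0, 0.0, -0.0]}, {xyz: [-0.0, -0.0, 26.0], angular: [0.0, 0.0, -0.0]}, {xyz: [-1.0, -0.0, 25.0], angular: [0.0, 0.0, -0.0]}, {xyz: [-0.0, -1.0, 26.0], angular: [0.0, 0.0, -0.0]}, {xyz: [-1.0, -0.0, 25.0], angular: [0.0, 0.05, -0.0]}]
```

>>> {"method": "jog_arm", "body": {"series": [{"xyz": [0, 0, 26], "angular": [0, 0, 0]}, {"xyz": [0, 0, 26], "angular": [0, 0, 0]}, {"xyz": [-1, 0, 25], "angular": [0, 0, 0]}, {"xyz": [0, 0, 26], "angular": [0, 0, 0]}, {"xyz": [0, 0, 24], "angular": [0, 0, 0]}]}}

```text
time_s: 7.7
tool_pos: [0.5276, 0.3968, 0.1018]
ee_rot: [0.931, 0.132, -0.336, 0.047]
ft_force: [0.2, -1.0, 0.6]
grip_width: 0.0855
grip_force: 0.0
```

>>> {"method": "jog_arm", "body": {"series": [{"xyz": [0, 0, 0], "angular": [0, 0, 0]}, {"xyz": [0, 0, 0], "angular": [0, 0, 0]}, {"xyz": [0, 0, 0], "angular": [0, 0, 0]}, {"xyz": [0, 0, 0], "angular": [0, 0, 0]}, {"xyz": [0, 0, 0], "angular": [0, 0, 0]}], "grip": 1, "newtons": 50}}

```text
time_s: 8.32
tool_pos: [0.5283, 0.3971, 0.0994]
ee_rot: [0.931, 0.132, -0.338, 0.048]
ft_force: [0.3, 0.9, 1.9]
grip_width: 0.0127
grip_force: 52.2
```

>>> {"method": "jog_arm", "body": {"series": [{"xyz": [-7, 0, -8.5], "angular": [0, 0, 0]}, {"xyz": [-7, 0, -8.5], "angular": [0, 0, 0]}, {"xyz": [-7, 0, -8.5], "angular": [0, 0, 0]}, {"xyz": [-7, 0, -8.5], "angular": [0, 0, 0]}, {"xyz": [-7, 0, -8.5], "angular": [0, 0, 0]}]}}

```text
time_s: 8.95
tool_pos: [0.5283, 0.3971, 0.1548]
ee_rot: [0.93, 0.132, -0.339, 0.048]
ft_force: [0.4, 0.4, -1.5]
grip_width: 0.0128
grip_force: 51.9
```

>>> {"method": "jog_arm", "body": {"series": [{"xyz": [-13, 0, -15], "angular": [0, 0, 0]}, {"xyz": [-13, 0, -15], "angular": [0, 0, 0]}, {"xyz": [-13, 0, -15], "angular": [0, 0, 0]}, {"xyz": [-13, 0, -15], "angular": [0, 0, 0]}, {"xyz": [-13, 0, -15], "angular": [0, 0, 0]}]}}

```text
time_s: 9.57
tool_pos: [0.5268, 0.3966, 0.255]
ee_rot: [0.931, 0.132, -0.338, 0.048]
ft_force: [0.3, 0.3, -1.6]
grip_width: 0.0128
grip_force: 51.8
```

Run:
```python
from plan import *
o=telemetry.get_obs(); print(np.round(o["q"],2))
c=cal("wrist"); im=cams.grab_frame("wrist"); cv2.imwrite("pics/w2.png",im[:,:,::-1])
cv2.imwrite("pics/w2b.png",crop("pics/w2.png",140,60,280,300,2))
```

```text
[ 0.74  0.81  0.77 -0.35 -2.15  1.01]
```

View pics/w2b.png

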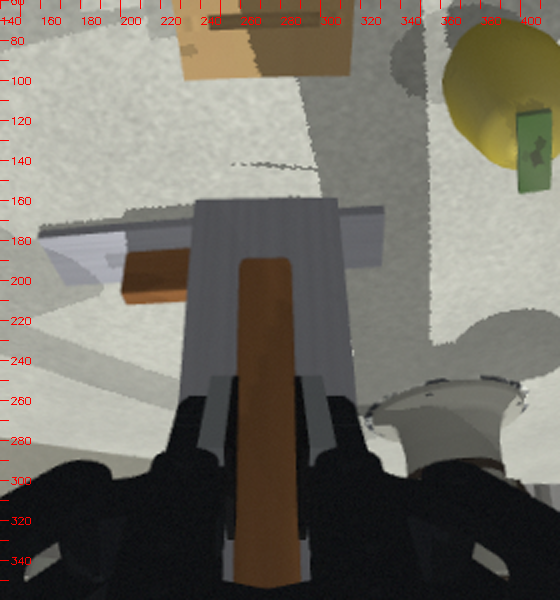

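```bash
cat >> plan.py <<'E'
def tool_in_cam(c):
    o=telemetry.get_obs(); return np.array(o["tool_pos"]),R.from_quat(o["ee_rot"])
E
python3 - <<'E'
from plan import *
from scipy.optimize import least_squares
c=cal("wrist"); p,r=tool_in_cam(c)
obs=[((-.1,.025,.006),(237.5,160)),((-.1,-.025,.006),(308.5,159.5)),((-.05,.007,.036),(260,189.5)),((-.05,-.007,.036),(285.5,189.5)),((.05,.007,.036),(257,351.5)),((.05,-.007,.036),(290,351.5))]
s=np.sin(np.radians(40));k=np.cos(np.radians(40))
M0=R.from_matrix(np.array([[-s,0,-k],[0,1,0],[k,0,-s]]).T)
t0=np.array([0,0,-.019])-.031*np.array([k,0,-s])
for sg in(1,-1):
  P=np.array([(a[0],sg*a[1],a[2]) for a,_ in obs]); U=np.array([u for _,u in obs])
  f=lambda q:np.r_[(proj("wrist",p+r.apply(t0+q[:3]+(M0*R.from_rotvec(q[3:])).apply(P)),c)-U).ravel(),q[3:]*20,q[:3]*100]
  q=least_squares(f,np.zeros(6)); print(sg,q.cost,np.round(q.x[:3]*1e3,1),np.round(np.degrees(q.x[3:]),1),np.round(q.fun[:12],1))
E
```

```text
1 2591.808049334038 [49.6 15.4  1.8] [148.4  -2.5  31.8] [ 11.7 -30.6  -0.5  -2.5  -5.6  18.2 -11.9  25.9   4.   -8.6   0.4  -2.3]
-1 37.132648408554516 [-10.    1.2  39.7] [ 0.5 -0.4  0.1] [ 4.   0.7 -4.2  0.7  1.7 -1.7 -1.5 -1.8  2.1  1.1 -2.2  1. ]
```

Run:
```python
from plan import *
from scipy.optimize import least_squares
c=cal("wrist"); p,r=tool_in_cam(c)
obs=[((-.1,-.025,.006),(237.5,160)),((-.1,.025,.006),(308.5,159.5)),((-.05,-.007,.036),(260,189.5)),((-.05,.007,.036),(285.5,189.5))]
s=np.sin(np.radians(40));k=np.cos(np.radians(40))
M0=R.from_matrix(np.array([[-s,0,-k],[0,1,0],[k,0,-s]]).T)
t0=np.array([0,0,-.019])-.031*np.array([k,0,-s])
P=np.array([a for a,_ in obs]); U=np.array([u for _,u in obs])
print(np.round(proj("wrist",p+r.apply(t0+M0.apply(P)),c)-U,1).tolist())
f=lambda q:np.r_[(proj("wrist",p+r.apply(t0+q[:3]+(M0*R.from_rotvec(q[3:])).apply(P)),c)-U).ravel(),q[3:]*10,q[:3]*100]
q=least_squares(f,np.zeros(6)); print(q.cost,np.round(q.x[:3]*1e3,1),np.round(np.degrees(q.x[3:]),1),np.round(q.fun[:8],1))
d=M0.inv().apply(q.x[:3])*1e3; print("offset in SE axes",d)
```

```text
[[-3.2, -6.1], [0.5, -5.7], [-2.7, -2.9], [-0.2, -2.9]]
0.6251840603364371 [-3.4  1.   8.1] [ 0.5 -1.6  0. ] [-0.1 -0.   0.1  0.1 -0.4  0.1  0.4 -0.1]
offset in SE axes [-4.02400325  1.0271888  -7.83810955]
```

```bash
cat >> plan.py <<'E'
_s=np.sin(np.radians(40));_k=np.cos(np.radians(40))
M=R.from_matrix(np.array([[-_s,0,-_k],[0,1,0],[_k,0,-_s]]).T)*R.from_rotvec(np.radians([.5,-1.6,0]))
t=np.array([0,0,-.019])-.031*np.array([_k,0,-_s])+[-.0034,.001,.0081]
def se2tool(P,yaw):
    Q=R.from_euler("z",yaw)*M.inv(); return np.array(P)-Q.apply(t),Q
E
python3 - <<'E'
from plan import *
T1,Q1=se2tool((.4375,-.0144,.083),np.pi/2-.04); print(T1,Q1.as_quat())
o=telemetry.get_obs(); p0=np.array(o["tool_pos"])
x=Q1.apply([1,0,0]); h1=np.arctan2(x[1],x[0]); print(h1)
W=[]
for a in(.25,.5,.75): W.append((p0+a*(np.array([T1[0],T1[1],.25])-p0)+[0,0,.04],down(.28+a*(h1-.28),np.radians(40-91.6*a))))
W.append((T1+[0,0,.12],Q1)); plan(W,dx=1,da=.1)
E
```

```text
[ 0.43787455 -0.0242113   0.10988967] [ 0.62242696 -0.6504971   0.30438734  0.31110538]
-1.621682771928661
22 rows; ends [ 0.438  -0.0245  0.2302] err mm [-0.2  0.3 -0.3] rot err deg [ 0.2  -0.12  0.24]
[{xyz: [-13.0, 19.0, 1.0], angular: [0.5, 0.9, 1.0]}, {xyz: [-11.0, 20.0, -1.0], angular: [0.5, 0.9, 1.0]}, {xyz: [-9.0, 21.0, -3.0], angular: [0.5, 0.9, 1.0]}, {xyz: [-7.0, 21.0, -5.0], angular: [0.6, 0.9, 0.9]}, {xyz: [-4.0, 21.0, -6.0], angular: [0.5, 0.8, 1.0]}]
[{xyz: [-0.0, 18.0, 0.0], angular: [0.1, 0.8, 0.9]}, {xyz: [1.0, 18.0, 0.0], angular: [0.1, 0.7, 0.9]}, {xyz: [3.0, 18.0, 0.0], angular: [0.1, 0.8, 0.9]}, {xyz: [4.0, 17.0, 1.0], angular: [0.1, 0.7, 0.9]}, {xyz: [5.0, 17.0, 1.0], angular: [0.1, 0.8, 0.9]}]
[{xyz: [7.0, 17.0, 1.0], angular: [0.0, 0.7, 0.9]}, {xyz: [8.0, 16.0, 1.0], angular: [-0.3, 0.7, 0.9]}, {xyz: [9.0, 15.0, 2.0], angular: [-0.3, 0.8, 0.9]}, {xyz: [10.0, 15.0, 3.0], angular: [-0.2, 0.7, 0.9]}, {xyz: [11.0, 14.0, 4.0], angular: [-0.3, 0.8, 0.9]}]
[{xyz: [11.0, 13.0, 5.0], angular: [-0.2, 0.7, 0.8]}, {xyz: [12.0, 11.0, 6.0], angular: [-0.3, 0.8, 0.9]}, {xyz: [9.0, 13.0, 19.0], angular: [-0.7, 0.9, 0.8]}, {xyz: [9.0, 11.0, 21.0], angular: [-0.7, 0.9, 0.8]}, {xyz: [7.0, 9.0, 22.0], angular: [-0.7, 0.9, 0.8]}]
[{xyz: [6.0, 7.0, 23.0], angular: [-0.6, 0.9, 0.9]}, {xyz: [6.0, 5.0, 24.0], angular: [-0.7, 0.9, 0.8]}]
```

>>> {"method": "jog_arm", "body": {"series": [{"xyz": [-13, 19, 1], "angular": [0.5, 0.9, 1.0]}, {"xyz": [-11, 20, -1], "angular": [0.5, 0.9, 1.0]}, {"xyz": [-9, 21, -3], "angular": [0.5, 0.9, 1.0]}, {"xyz": [-7, 21, -5], "angular": [0.6, 0.9, 0.9]}, {"xyz": [-4, 21, -6], "angular": [0.5, 0.8, 1.0]}]}}

```text
time_s: 10.25
tool_pos: [0.5047, 0.2907, 0.2931]
ee_rot: [0.984, -0.1, -0.149, -0.013]
ft_force: [0.7, 0.3, -0.4]
grip_width: 0.0129
grip_force: 51.8
```

>>> {"method": "jog_arm", "body": {"series": [{"xyz": [0, 18, 0], "angular": [0.1, 0.8, 0.9]}, {"xyz": [1, 18, 0], "angular": [0.1, 0.7, 0.9]}, {"xyz": [3, 18, 0], "angular": [0.1, 0.8, 0.9]}, {"xyz": [4, 17, 1], "angular": [0.1, 0.7, 0.9]}, {"xyz": [5, 17, 1], "angular": [0.1, 0.8, 0.9]}]}}

```text
time_s: 10.88
tool_pos: [0.4858, 0.2034, 0.2908]
ee_rot: [0.956, -0.293, 0.016, 0.012]
ft_force: [-0.6, 0.3, -2.0]
grip_width: 0.0129
grip_force: 51.7
```

>>> {"method": "jog_arm", "body": {"series": [{"xyz": [7, 17, 1], "angular": [0, 0.7, 0.9]}, {"xyz": [8, 16, 1], "angular": [-0.3, 0.7, 0.9]}, {"xyz": [9, 15, 2], "angular": [-0.3, 0.8, 0.9]}, {"xyz": [10, 15, 3], "angular": [-0.2, 0.7, 0.9]}, {"xyz": [11, 14, 4], "angular": [-0.3, 0.8, 0.9]}]}}

```text
time_s: 11.5
tool_pos: [0.4666, 0.1148, 0.2899]
ee_rot: [0.864, -0.469, 0.155, 0.101]
ft_force: [0.1, -0.1, -1.6]
grip_width: 0.0132
grip_force: 51.7
```

>>> {"method": "jog_arm", "body": {"series": [{"xyz": [11, 13, 5], "angular": [-0.2, 0.7, 0.8]}, {"xyz": [12, 11, 6], "angular": [-0.3, 0.8, 0.9]}, {"xyz": [9, 13, 19], "angular": [-0.7, 0.9, 0.8]}, {"xyz": [9, 11, 21], "angular": [-0.7, 0.9, 0.8]}, {"xyz": [7, 9, 22], "angular": [-0.7, 0.9, 0.8]}]}}

```text
time_s: 12.12
tool_pos: [0.4452, 0.0177, 0.2519]
ee_rot: [0.707, -0.606, 0.266, 0.251]
ft_force: [-0.2, 0.2, -2.3]
grip_width: 0.0131
grip_force: 51.8
```

Run:
```python
from plan import *
o=telemetry.get_obs(); print(np.round(o["q"],2),o["grip_width"])
T1,Q1=se2tool((.4375,-.0144,.023),np.pi/2-.04)
plan([(T1+[0,0,.12],Q1),(T1,Q1)],dx=1,da=.1,dmax=35)
```

```text
[ 0.76  0.19 -0.63  0.59 -1.32 -0.93] 0.013149264049062406
7 rows; ends [ 0.4376 -0.0239  0.0503] err mm [ 0.3 -0.3 -0.4] rot err deg [-0.02  0.15  0.24]
[{xyz: [-9.0, 3.0, 29.0], angular: [-0.4, 0.6, 0.6]}, {xyz: [-10.0, 3.0, 29.0], angular: [-0.4, 0.6, 0.6]}, {xyz: [-11.0, 3.0, 29.0], angular: [-0.4, 0.5, 0.5]}, {xyz: [-24.0, 0.0, 19.0], angular: [-0.0, 0.0, 0.0]}, {xyz: [-23.0, 0.0, 18.0], angular: [-0.0, 0.0, 0.0]}]
[{xyz: [-24.0, 0.0, 19.0], angular: [-0.0, 0.0, 0.0]}, {xyz: [-23.0, 1.0, 18.0], angular: [-0.0, 0.0, 0.0]}]
```

>>> {"method": "jog_arm", "body": {"series": [{"xyz": [6, 7, 23], "angular": [-0.6, 0.9, 0.9]}, {"xyz": [6, 5, 24], "angular": [-0.7, 0.9, 0.8]}, {"xyz": [-18, 0, 14], "angular": [0, 0, 0]}, {"xyz": [-18, 0, 14], "angular": [0, 0, 0]}, {"xyz": [0, 0, 0], "angular": [0, 0, 0]}]}}

```text
time_s: 12.75
tool_pos: [0.4366, -0.0247, 0.1812]
ee_rot: [-0.623, 0.648, -0.302, -0.317]
ft_force: [0.7, -0.7, -1.4]
grip_width: 0.0126
grip_force: 51.7
```

Run:
```python
from plan import *
o=telemetry.get_obs(); print(np.round(o["q"],2),o["grip_width"])
c=cal("wrist"); im=cams.grab_frame("wrist"); cv2.imwrite("pics/w3.png",im[:,:,::-1])
a=crop("pics/w3.png",140,60,280,300,2)
cv2.imwrite("pics/sc1.png",cams.grab_frame("scene")[:,:,::-1]); b=crop("pics/sc1.png",210,110,150,190,3)
b=cv2.resize(b,None,fx=.52,fy=1)[:600] if 0 else b[:600,:240+0] if 0 else cv2.resize(b,(470,600))
cv2.imwrite("pics/m3.png",np.hstack([a,b])[:, :800] if 0 else cv2.resize(np.hstack([a,b]),(800,466)))
T1,Q1=se2tool((.4375,-.0144,.023),np.pi/2-.04)
plan([(T1,Q1)],dx=1,da=.05,dmax=35)
```

```text
[ 0.7   0.35 -0.73  0.65 -1.27 -1.2 ] 0.01264053637688398
4 rows; ends [ 0.4376 -0.0242  0.0499] err mm [ 0.2 -0.   0. ] rot err deg [ 0.1  -0.02 -0.1 ]
[{xyz: [-26.0, -0.0, 20.0], angular: [0.0, -0.0, 0.0]}, {xyz: [-26.0, -0.0, 21.0], angular: [0.0, -0.0, 0.05]}, {xyz: [-26.0, -0.0, 20.0], angular: [0.05, -0.05, 0.0]}, {xyz: [-26.0, -0.0, 21.0], angular: [0.0, -0.0, 0.05]}]
```

View pics/m3.png

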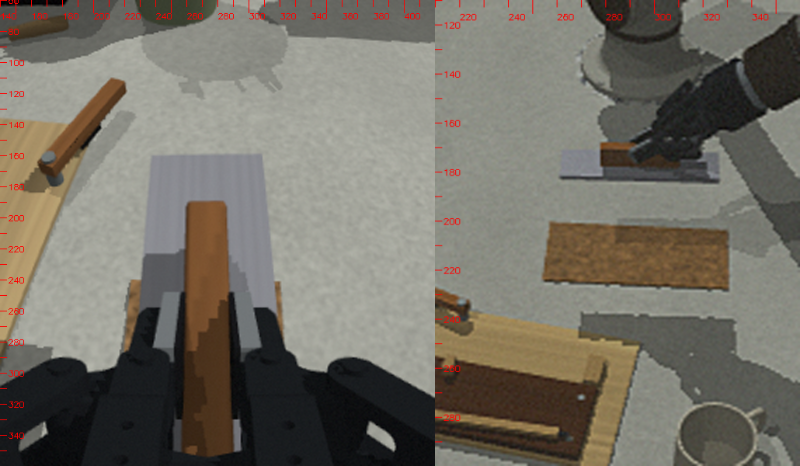

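The plate is level, rib up, and above the mat (mat at scene px 242–330, 200–228). I lower it.

>>> {"method": "jog_arm", "body": {"series": [{"xyz": [-26, 0, 20], "angular": [0, 0, 0]}, {"xyz": [-26, 0, 21], "angular": [0, 0, 0]}, {"xyz": [-26, 0, 20], "angular": [0, 0, 0]}, {"xyz": [-26, 0, 21], "angular": [0, 0, 0]}, {"xyz": [0, 0, 0], "angular": [0, 0, 0]}]}}

```text
time_s: 13.48
tool_pos: [0.4368, -0.0248, 0.049]
ee_rot: [-0.623, 0.648, -0.303, -0.317]
ft_force: [1.0, -0.3, -0.6]
grip_width: 0.0128
grip_force: 51.7
```

>>> {"method": "jog_arm", "body": {"series": [{"xyz": [-4, 0, 3], "angular": [0, 0, 0]}, {"xyz": [-4, 0, 3], "angular": [0, 0, 0]}, {"xyz": [-3, 0, 2], "angular": [0, 0, 0]}, {"xyz": [0, 0, 0], "angular": [0, 0, 0]}]}}

```text
time_s: 13.98
tool_pos: [0.4367, -0.0242, 0.0356]
ee_rot: [-0.623, 0.648, -0.303, -0.316]
ft_force: [-0.0, -0.5, -1.5]
grip_width: 0.013
grip_force: 51.7
```

>>> {"method": "jog_arm", "body": {"series": [{"xyz": [-1.5, 0, 1], "angular": [0, 0, 0]}, {"xyz": [-1.5, 0, 1], "angular": [0, 0, 0]}, {"xyz": [0, 0, 0], "angular": [0, 0, 0]}]}}

```text
time_s: 14.35
tool_pos: [0.4366, -0.024, 0.0318]
ee_rot: [-0.623, 0.648, -0.303, -0.316]
ft_force: [0.4, -0.1, -2.2]
grip_width: 0.0128
grip_force: 51.7
```

>>> {"method": "jog_arm", "body": {"series": [{"xyz": [-1, 0, 1], "angular": [0, 0, 0]}, {"xyz": [0, 0, 0], "angular": [0, 0, 0]}]}}

```text
time_s: 14.6
tool_pos: [0.4366, -0.0242, 0.0304]
ee_rot: [-0.623, 0.648, -0.303, -0.316]
ft_force: [-1.0, -0.6, -1.7]
grip_width: 0.0129
grip_force: 51.7
```

>>> {"method": "jog_arm", "body": {"series": [{"xyz": [-1, 0, 0.5], "angular": [0, 0, 0]}, {"xyz": [0, 0, 0], "angular": [0, 0, 0]}]}}

```text
time_s: 14.85
tool_pos: [0.4367, -0.0239, 0.0294]
ee_rot: [-0.623, 0.648, -0.303, -0.316]
ft_force: [0.1, 0.0, -1.5]
grip_width: 0.0129
grip_force: 51.7
```

>>> {"method": "jog_arm", "body": {"series": [{"xyz": [-1, 0, 0.5], "angular": [0, 0, 0]}, {"xyz": [0, 0, 0], "angular": [0, 0, 0]}]}}

```text
time_s: 15.1
tool_pos: [0.4368, -0.0238, 0.0287]
ee_rot: [-0.623, 0.648, -0.303, -0.316]
ft_force: [0.0, 0.9, 1.1]
grip_width: 0.0125
grip_force: 51.9
```

>>> {"method": "jog_arm", "body": {"series": [{"xyz": [0, 0, 0], "angular": [0, 0, 0]}, {"xyz": [0, 0, 0], "angular": [0, 0, 0]}, {"xyz": [0, 0, 0], "angular": [0, 0, 0]}, {"xyz": [0, 0, 0], "angular": [0, 0, 0]}], "grip": 0.4}}

```text
time_s: 15.6
tool_pos: [0.4366, -0.0237, 0.0283]
ee_rot: [-0.623, 0.648, -0.303, -0.316]
ft_force: [-0.7, -0.4, -0.6]
grip_width: 0.0512
grip_force: 0.0
```

>>> {"method": "jog_arm", "body": {"series": [{"xyz": [0, 0, -15], "angular": [0, 0, 0]}, {"xyz": [0, 0, -25], "angular": [0, 0, 0]}, {"xyz": [0, 0, -30], "angular": [0, 0, 0]}, {"xyz": [0, 0, -25], "angular": [0, 0, 0]}, {"xyz": [0, 0, 0], "angular": [0, 0, 0]}]}}

```text
time_s: 16.23
tool_pos: [0.4407, 0.0527, 0.0872]
ee_rot: [-0.624, 0.648, -0.303, -0.314]
ft_force: [-0.5, 0.2, 0.1]
grip_width: 0.0512
grip_force: 0.0
```

Run:
```python
from plan import *
Q=down(-np.pi/2-.04)
plan([((.4375,-.0144,.13),Q)],dx=1,da=.1,dmax=35)
```

```text
11 rows; ends [ 0.437  -0.0146  0.1301] err mm [ 0.5  0.2 -0.1] rot err deg [-0.03  0.25  0.08]
[{xyz: [7.0, 0.0, 2.0], angular: [-0.0, -0.9, 0.0]}, {xyz: [7.0, 0.0, 2.0], angular: [-0.0, -0.9, 0.0]}, {xyz: [7.0, 0.0, 1.0], angular: [-0.0, -1.0, 0.0]}, {xyz: [7.0, 0.0, 1.0], angular: [-0.0, -0.9, 0.0]}, {xyz: [7.0, 0.0, 0.0], angular: [-0.0, -1.0, 0.0]}]
[{xyz: [7.0, 0.0, -0.0], angular: [-0.0, -0.9, 0.0]}, {xyz: [7.0, 0.0, -1.0], angular: [-0.0, -1.0, 0.0]}, {xyz: [7.0, 0.0, -2.0], angular: [-0.0, -0.9, 0.0]}, {xyz: [7.0, 0.0, -2.0], angular: [-0.0, -1.0, 0.0]}, {xyz: [7.0, 0.0, -3.0], angular: [-0.0, -0.9, 0.0]}]
[{xyz: [7.0, 1.0, -4.0], angular: [-0.0, -1.0, 0.0]}]
```

>>> {"method": "jog_arm", "body": {"series": [{"xyz": [7, 0, 2], "angular": [0, -0.9, 0]}, {"xyz": [7, 0, 2], "angular": [0, -0.9, 0]}, {"xyz": [7, 0, 1], "angular": [0, -1, 0]}, {"xyz": [7, 0, 1], "angular": [0, -0.9, 0]}, {"xyz": [7, 0, 0], "angular": [0, -1, 0]}]}}

```text
time_s: 16.85
tool_pos: [0.4375, 0.0196, 0.1057]
ee_rot: [-0.671, 0.699, -0.168, -0.178]
ft_force: [0.7, -0.3, 0.1]
grip_width: 0.0516
grip_force: 0.0
```

>>> {"method": "jog_arm", "body": {"series": [{"xyz": [7, 0, 0], "angular": [0, -0.9, 0]}, {"xyz": [7, 0, -1], "angular": [0, -1, 0]}, {"xyz": [7, 0, -2], "angular": [0, -0.9, 0]}, {"xyz": [7, 0, -2], "angular": [0, -1, 0]}, {"xyz": [7, 0, -3], "angular": [0, -0.9, 0]}]}}

```text
time_s: 17.48
tool_pos: [0.4359, -0.011, 0.1246]
ee_rot: [-0.692, 0.721, -0.028, -0.032]
ft_force: [0.4, -0.1, 0.5]
grip_width: 0.0515
grip_force: 0.0
```

>>> {"method": "jog_arm", "body": {"series": [{"xyz": [7, 0, -4], "angular": [0, -1, 0]}, {"xyz": [0, 0, 0], "angular": [0, 0, 0]}]}}

```text
time_s: 17.73
tool_pos: [0.4366, -0.0181, 0.1297]
ee_rot: [-0.691, 0.723, 0.001, -0.0]
ft_force: [-0.0, -0.7, 0.0]
grip_width: 0.051
grip_force: 0.0
```

Run:
```python
from plan import *
c=cal("wrist"); o=telemetry.get_obs(); print(np.round(o["q"],2),o["tool_pos"]); im=cams.grab_frame("wrist"); cv2.imwrite("pics/w4.png",im[:,:,::-1]); np.savez("w4.npz",K=c[0],e=c[1],M=c[2])
h=cv2.resize(im[:,:,::-1],(800,600),interpolation=cv2.INTER_CUBIC)
for i in range(0,560,20): cv2.putText(h,str(i),(int(i/.7),10),0,.3,(0,0,255),1)
for i in range(20,420,20): cv2.putText(h,str(i),(0,int(i/.7)),0,.3,(0,0,255),1)
cv2.imwrite("pics/w4b.png",h)
cv2.imwrite("pics/top1.png",cams.grab_frame("top")[:,:,::-1])
```

```text
[ 0.33  0.18 -0.58 -0.   -0.82 -0.37] [ 0.43655974 -0.0180777   0.12969432]
```

View pics/w4b.png

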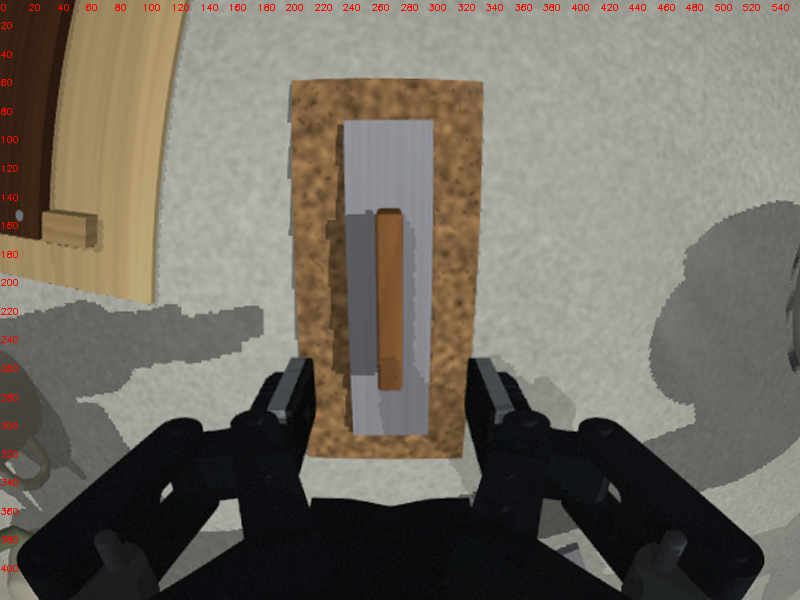

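The straightedge lies flat on the mat, rib up and released: plate corners at px (240,84), (303,84), (246,304), (300,304), rib end at px (265–281, 273). The stop block shows at px (48,160). I fit its pose for the second grasp.

Run:
```python
from plan import *
from scipy.optimize import least_squares
d=np.load("w4.npz"); c=(d["K"],d["e"],d["M"])
obs=[((-.1,.025,.009),(240,84)),((-.1,-.025,.009),(303,84)),((.1,.025,.009),(246.4,304.5)),((.1,-.025,.009),(299.6,304.5)),((.05,.007,.039),(264.6,273)),((.05,-.007,.039),(281.4,273))]
for sg in(1,-1):
  P=np.array([(a[0],sg*a[1],a[2]) for a,_ in obs]);U=np.array([u for _,u in obs])
  f=lambda q:(proj("wrist",R.from_euler("z",q[2]).apply(P)+[q[0],q[1],0],c)-U).ravel()
  s=least_squares(f,[.44,-.014,np.pi/2],loss="soft_l1"); print(sg,s.cost,np.round(s.x,4),np.round(f(s.x),1))
  if s.cost<30:
    print("stop",at("wrist",(48,151),.02,c)); h=s.x[2]+np.pi
    plan([((s.x[0],s.x[1],.10),down(h)),((s.x[0],s.x[1],.017),down(h))],dx=1,da=.05,dmax=28)
```

```text
1 260.58684531341345 [ 0.4469 -0.0149  1.5241] [ 52.   -0.7 -73.9  -0.2  41.8  -0.1 -63.4  -0.5   4.4   1.1 -29.7   1. ]
-1 1.7125353595783965 [ 0.4372 -0.0144  1.5326] [ 0.1 -0.3  0.1 -0.8  0.7 -0.1 -0.4 -0.5 -0.4  1.1  0.1  1. ]
stop [ 0.64126538 -0.07830738  0.02      ]
5 rows; ends [ 0.4374 -0.0142  0.0173] err mm [-0.2 -0.2 -0.3] rot err deg [-0.06 -0.    0.02]
[{xyz: [-1.0, -0.0, 15.0], angular: [0.0, -0.0, -0.0]}, {xyz: [-2.0, -1.0, 14.0], angular: [0.05, -0.0, -0.05]}, {xyz: [0.0, 0.0, 28.0], angular: [-0.0, -0.0, 0.0]}, {xyz: [0.0, 0.0, 28.0], angular: [-0.0, -0.0, 0.0]}, {xyz: [0.0, 0.0, 27.0], angular: [-0.0, -0.0, 0.0]}]
```

>>> {"method": "jog_arm", "body": {"series": [{"xyz": [-2, 0, 15], "angular": [0, 0, 0]}, {"xyz": [-2, -1, 14], "angular": [0, 0, 0]}, {"xyz": [0, 0, 28], "angular": [0, 0, 0]}, {"xyz": [0, 0, 28], "angular": [0, 0, 0]}, {"xyz": [0, 0, 27], "angular": [0, 0, 0]}]}}

```text
time_s: 18.45
tool_pos: [0.4372, -0.0118, 0.0165]
ee_rot: [-0.693, 0.721, 0.001, -0.001]
ft_force: [0.8, -0.1, -0.5]
grip_width: 0.0512
grip_force: 0.0
```

>>> {"method": "jog_arm", "body": {"series": [{"xyz": [0, 0, 0], "angular": [0, 0, 0]}, {"xyz": [0, 0, 0], "angular": [0, 0, 0]}, {"xyz": [0, 0, 0], "angular": [0, 0, 0]}, {"xyz": [0, 0, 0], "angular": [0, 0, 0]}, {"xyz": [0, 0, 0], "angular": [0, 0, 0]}], "grip": 1, "newtons": 50}}

```text
time_s: 19.08
tool_pos: [0.4384, -0.012, 0.0186]
ee_rot: [-0.693, 0.721, 0.001, 0.0]
ft_force: [-0.8, 0.7, 2.0]
grip_width: 0.0128
grip_force: 52.3
```

>>> {"method": "jog_arm", "body": {"series": [{"xyz": [0, 0, -20], "angular": [0, 0, 0]}, {"xyz": [0, 0, -30], "angular": [0, 0, 0]}, {"xyz": [0, 0, -30], "angular": [0, 0, 0]}, {"xyz": [0, 0, 0], "angular": [0, 0, 0]}]}}

```text
time_s: 19.58
tool_pos: [0.4397, -0.0119, 0.1]
ee_rot: [-0.693, 0.721, -0.0, 0.003]
ft_force: [0.5, 0.1, -1.6]
grip_width: 0.0127
grip_force: 51.8
```

Run:
```python
from plan import *
jx,jy,ja=.6465,-.1785,-.2125
J=R.from_euler("z",ja)
T=J.apply([-.040,-.020,0])+[jx,jy,.105]
plan([(T,down(ja-np.pi/2))],dx=1,da=.1,dmax=30)
```

```text
9 rows; ends [ 0.6031 -0.1894  0.105 ] err mm [ 0.1 -0.2  0. ] rot err deg [-0.17  0.24 -0.14]
[{xyz: [19.0, -19.0, -1.0], angular: [-0.0, 0.0, 0.2]}, {xyz: [19.0, -19.0, -1.0], angular: [-0.0, 0.0, 0.2]}, {xyz: [18.0, -20.0, -0.0], angular: [-0.0, 0.0, 0.2]}, {xyz: [18.0, -20.0, -1.0], angular: [-0.0, 0.0, 0.2]}, {xyz: [18.0, -20.0, -0.0], angular: [-0.0, 0.0, 0.2]}]
[{xyz: [17.0, -21.0, -1.0], angular: [-0.0, 0.0, 0.2]}, {xyz: [17.0, -21.0, -0.0], angular: [-0.0, 0.0, 0.3]}, {xyz: [16.0, -21.0, -1.0], angular: [-0.0, 0.0, 0.2]}, {xyz: [16.0, -21.0, -0.0], angular: [-0.0, 0.0, 0.3]}]
```

>>> {"method": "jog_arm", "body": {"series": [{"xyz": [19, -19, 0], "angular": [0, 0, 0.2]}, {"xyz": [19, -19, -1], "angular": [0, 0, 0.2]}, {"xyz": [18, -20, -1], "angular": [0, 0, 0.2]}, {"xyz": [18, -20, -1], "angular": [0, 0, 0.2]}, {"xyz": [18, -20, -1], "angular": [0, 0, 0.2]}]}}

```text
time_s: 20.2
tool_pos: [0.5286, -0.1121, 0.0999]
ee_rot: [-0.66, 0.751, 0.002, -0.001]
ft_force: [0.3, 0.1, -1.9]
grip_width: 0.0131
grip_force: 51.7
```

>>> {"method": "jog_arm", "body": {"series": [{"xyz": [17, -21, 0], "angular": [0, 0, 0.2]}, {"xyz": [17, -21, 0], "angular": [0, 0, 0.3]}, {"xyz": [16, -21, 0], "angular": [0, 0, 0.2]}, {"xyz": [16, -21, 0], "angular": [0, 0, 0.3]}, {"xyz": [0, 0, 0], "angular": [0, 0, 0]}]}}

```text
time_s: 20.82
tool_pos: [0.6015, -0.1909, 0.099]
ee_rot: [-0.626, 0.78, 0.002, -0.001]
ft_force: [-1.3, -0.0, -1.7]
grip_width: 0.0131
grip_force: 51.7
```

Run:
```python
from plan import *
c=cal("wrist"); o=telemetry.get_obs(); print(np.round(o["q"],2),np.round(o["tool_pos"],4),np.round(o["ee_rot"],4)); im=cams.grab_frame("wrist"); cv2.imwrite("pics/w5.png",im[:,:,::-1]); np.savez("w5.npz",K=c[0],e=c[1],M=c[2],p=o["tool_pos"],r=o["ee_rot"])
h=cv2.resize(im[:,:,::-1],(800,600),interpolation=cv2.INTER_CUBIC)
for i in range(0,560,20): cv2.putText(h,str(i),(int(i/.7),10),0,.3,(0,0,255),1)
for i in range(20,420,20): cv2.putText(h,str(i),(0,int(i/.7)),0,.3,(0,0,255),1)
cv2.imwrite("pics/w5b.png",h)
```

```text
[-0.05  0.51 -0.14 -0.   -0.92 -0.16] [ 0.6015 -0.1909  0.099 ] [-0.6263  0.7796  0.0022 -0.0011]
```

View pics/w5b.png

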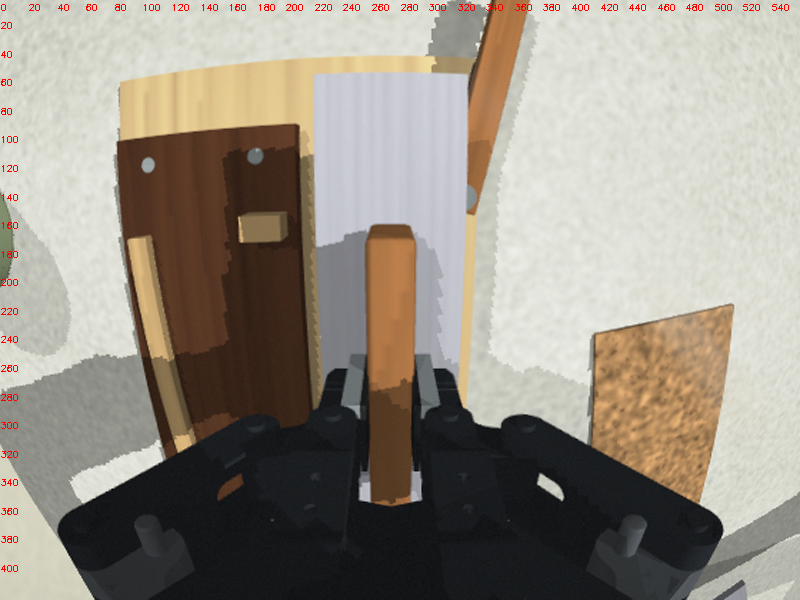

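The straightedge is held level over the jig, with its free end at px (220,52)–(327,52). The blank's front edge runs from (208,87) to (218,293), and the latch pivot is at (331,138). I fit the jig and the held plate together.

Run:
```python
from plan import *
from scipy.optimize import least_squares
L=lambda f:(lambda d:(d["K"],d["e"],d["M"]))(np.load(f))
c4,c5=L("w4.npz"),L("w5.npz"); d=np.load("w5.npz"); p=d["p"]; r=R.from_quat(d["r"])
J=[(c5,(0,-.115,.018),(208,86.8)),(c5,(.1,-.115,.018),(82.6,99.4)),(c5,(.105,-.15,.006),(84,57.4)),
   (c4,(-.09,.15,.006),(107,212)),(c4,(0,.115,.018),(29.4,166.6))]
e2=np.array((218.4,292.6))
def f(q):
    Rz=R.from_euler("z",q[2]); o=[]
    for c,P,u in J: o+=list(proj("wrist",Rz.apply(P)+[q[0],q[1],0],c)[0]-u)
    X=at("wrist",e2,.018,c5)-[q[0],q[1],0]; o.append(Rz.inv().apply(X)[0]*2000)
    return np.array(o)
s=least_squares(f,[.6465,-.1785,-.2125],loss="soft_l1"); print("jig",np.round(s.x,4),np.round(f(s.x),1))
print("jig(top-fit) resid",np.round(f([.6465,-.1785,-.2125]),1))
# SE in tool: x fwd = tool x, z = -tool z
P=np.array([(.1,.025,.006),(.1,-.025,.006),(.05,.007,.036),(.05,-.007,.036)]);U=np.array([(327,51.8),(220.5,51.8),(290,168),(257,168)])
def g(q,full=False):
    B=R.from_matrix(np.diag([1.,-1,-1]))*R.from_rotvec([0,q[3],q[4]])
    e=(proj("wrist",p+r.apply(q[:3]+B.apply(P)),c5)-U).ravel(); return np.r_[e,(q[:3]-[.0024,0,.0156])*200,q[3:]*50] if not full else e
for sg in(1,-1):
    P[:,1]*=-1 if sg<0 else 1
    q=least_squares(g,[.0024,0,.0156,0,0]); print(sg,q.cost,np.round(q.x[:3]*1e3,1),np.round(np.degrees(q.x[3:]),2),np.round(g(q.x,True),1))
```

```text
jig [ 0.6493 -0.1776 -0.2113] [-0.5 -0.7 -0.6 -0.4  0.2 -0.1  0.3  1.  -1.3  1.1  0.5]
jig(top-fit) resid [ 3.4 -3.   2.2 -2.9  3.  -2.5  2.5  0.1  0.3 -0.   5.5]
1 9266.183507124537 [  4.8  -0.  168.4] [-10.12  -0.14] [-82.1  27.5  82.1  27.7 -25.  -25.2  25.1 -25.1]
-1 3.787605553310647 [ 2.2 -0.1 19.1] [-1.07 -0.05] [ 0.4  0.6 -0.5  0.3  1.7 -0.3 -1.5 -0.4]
```

```bash
cat >> plan.py <<'E'
JP=np.array([.6493,-.1776,0]); JA=-.2113; JR=R.from_euler("z",JA)
def jt(x,y,z): return JR.apply([x,y,0])+JP+[0,0,z]
def injig():
    o=telemetry.get_obs(); X=R.from_quat(o["ee_rot"]); v=JR.inv().apply(X.apply([1,0,0]))
    print("t",round(o["time_s"],2),"tool in jig mm",np.round(JR.inv().apply(np.array(o["tool_pos"])-JP)*1e3,1),"head err deg",round(np.degrees(np.arctan2(v[1],v[0])+np.pi/2),2),"F jig",np.round(JR.inv().apply(o["ft_force"]),1),"w",round(o["grip_width"]*1e3,1),np.round(X.apply([0,0,1]),3))
E
python3 - <<'E'
from plan import *
injig(); plan([(jt(-.029,-.009,.05),down(JA-np.pi/2))],dx=.5,da=.05,dmax=25)
E
```

```text
t 20.88 tool in jig mm [-44.9 -22.4  99.1] head err deg -0.3 F jig [-0.2  0.3 -1.8] w 12.7 [-0.005  0.003 -1.   ]
3 rows; ends [ 0.619  -0.1802  0.05  ] err mm [ 0.1 -0.1 -0. ] rot err deg [ 0.08  0.08 -0.05]
[{xyz: [-4.5, -5.5, 16.5], angular: [0.0, 0.0, -0.0]}, {xyz: [-4.5, -5.5, 16.0], angular: [0.05, 0.0, -0.05]}, {xyz: [-4.5, -5.0, 16.5], angular: [0.0, 0.0, -0.0]}]
```

>>> {"method": "jog_arm", "body": {"series": [{"xyz": [-4.5, -5.5, 16.5], "angular": [0, 0, 0]}, {"xyz": [-4.5, -5.5, 16], "angular": [0.05, 0, -0.05]}, {"xyz": [-4.5, -5, 16.5], "angular": [0, 0, 0]}, {"xyz": [0, 0, 12], "angular": [0, 0, 0]}, {"xyz": [0, 0, 6], "angular": [0, 0, 0]}], "newtons": 30}}

```text
time_s: 21.5
tool_pos: [0.6196, -0.1797, 0.033]
ee_rot: [-0.629, 0.777, 0.0, 0.001]
ft_force: [0.1, -0.6, -1.1]
grip_width: 0.0128
grip_force: 51.8
```

>>> {"method": "jog_arm", "body": {"series": [{"xyz": [0, 0, 2], "angular": [0, 0, 0]}, {"xyz": [0, 0, 2], "angular": [0, 0, 0]}, {"xyz": [0, 0, 0], "angular": [0, 0, 0]}]}}

```text
time_s: 21.88
tool_pos: [0.6203, -0.18, 0.0308]
ee_rot: [-0.629, 0.778, -0.001, 0.001]
ft_force: [-0.6, 0.0, -0.7]
grip_width: 0.0129
grip_force: 51.8
```

```bash
python3 -c "
from plan import *
injig()"
```

```text
t 21.88 tool in jig mm [-27.8  -8.5  30.8] head err deg 0.03 F jig [-0.6 -0.1 -0.7] w 12.9 [ 0.003  0.001 -1.   ]
```

>>> {"method": "jog_arm", "body": {"series": [{"xyz": [0, 0, 2], "angular": [0, 0, 0]}, {"xyz": [0, 0, 0], "angular": [0, 0, 0]}], "grip": 1, "newtons": 30}}

```text
time_s: 22.12
tool_pos: [0.6201, -0.1799, 0.0284]
ee_rot: [-0.629, 0.778, -0.0, 0.001]
ft_force: [0.3, -0.8, -1.1]
grip_width: 0.0132
grip_force: 51.8
```

>>> {"method": "jog_arm", "body": {"series": [{"xyz": [0, 0, 2], "angular": [0, 0, 0]}, {"xyz": [0, 0, 0], "angular": [0, 0, 0]}]}}

```text
time_s: 22.38
tool_pos: [0.62, -0.1799, 0.0262]
ee_rot: [-0.629, 0.778, -0.0, 0.001]
ft_force: [-0.9, -0.3, -2.5]
grip_width: 0.0131
grip_force: 51.8
```

```bash
python3 -c "
from plan import *
injig()"
```

```text
t 22.38 tool in jig mm [-28.1  -8.4  26.2] head err deg 0.04 F jig [-0.8 -0.5 -2.5] w 13.1 [ 0.002  0.001 -1.   ]
```

>>> {"method": "jog_arm", "body": {"series": [{"xyz": [0, 0, 1], "angular": [0, 0, 0]}, {"xyz": [0, 0, 1], "angular": [0, 0, 0]}, {"xyz": [0, 0, 0], "angular": [0, 0, 0]}]}}

```text
time_s: 22.75
tool_pos: [0.6201, -0.1799, 0.0242]
ee_rot: [-0.629, 0.778, -0.0, 0.001]
ft_force: [0.2, 0.2, -2.0]
grip_width: 0.013
grip_force: 51.8
```

>>> {"method": "jog_arm", "body": {"series": [{"xyz": [0, 0, 1], "angular": [0, 0, 0]}, {"xyz": [0, 0, 0], "angular": [0, 0, 0]}]}}

```text
time_s: 23.0
tool_pos: [0.6202, -0.1799, 0.0233]
ee_rot: [-0.629, 0.778, -0.0, 0.001]
ft_force: [0.0, 0.2, -1.4]
grip_width: 0.0125
grip_force: 51.8
```

```bash
python3 -c "
from plan import *
injig()"
```

```text
t 23.0 tool in jig mm [-28.   -8.4  23.3] head err deg 0.04 F jig [-0.   0.2 -1.4] w 12.5 [ 0.002  0.001 -1.   ]
```

Near the plywood now. Push to the blank (tool −y) in small steps, watching the force.

>>> {"method": "jog_arm", "body": {"series": [{"xyz": [0, -1, 0.5], "angular": [0, 0, 0]}, {"xyz": [0, -1, 0], "angular": [0, 0, 0]}, {"xyz": [0, 0, 0], "angular": [0, 0, 0]}]}}

```text
time_s: 23.38
tool_pos: [0.6223, -0.1804, 0.0229]
ee_rot: [-0.629, 0.778, -0.001, 0.001]
ft_force: [0.6, -0.5, -1.6]
grip_width: 0.0128
grip_force: 51.8
```

>>> {"method": "jog_arm", "body": {"series": [{"xyz": [0, -1, 0], "angular": [0, 0, 0]}, {"xyz": [0, 0, 0], "angular": [0, 0, 0]}]}}

```text
time_s: 23.62
tool_pos: [0.6232, -0.1806, 0.0229]
ee_rot: [-0.629, 0.777, -0.001, 0.001]
ft_force: [-0.6, -0.0, -2.2]
grip_width: 0.0132
grip_force: 51.8
```

```bash
python3 -c "
from plan import *
injig()"
```

```text
t 23.62 tool in jig mm [-24.9  -8.4  22.9] head err deg 0.04 F jig [-0.6 -0.1 -2.2] w 13.2 [ 0.003  0.001 -1.   ]
```

>>> {"method": "jog_arm", "body": {"series": [{"xyz": [0, -1, 0], "angular": [0, 0, 0]}, {"xyz": [0, 0, 0], "angular": [0, 0, 0]}]}}

```text
time_s: 23.88
tool_pos: [0.624, -0.1807, 0.0228]
ee_rot: [-0.629, 0.778, -0.0, 0.001]
ft_force: [-0.6, -0.5, -2.0]
grip_width: 0.0128
grip_force: 51.8
```

>>> {"method": "jog_arm", "body": {"series": [{"xyz": [0, -1, 0], "angular": [0, 0, 0]}, {"xyz": [0, 0, 0], "angular": [0, 0, 0]}]}}

```text
time_s: 24.12
tool_pos: [0.6244, -0.1808, 0.0227]
ee_rot: [-0.629, 0.778, 0.0, 0.001]
ft_force: [-2.9, 1.3, -0.7]
grip_width: 0.0129
grip_force: 51.9
```

```bash
python3 -c "
from plan import *
injig()"
```

```text
t 24.12 tool in jig mm [-23.7  -8.4  22.7] head err deg 0.0 F jig [-3.1  0.7 -0.7] w 12.9 [ 0.001  0.001 -1.   ]
```

>>> {"method": "jog_arm", "body": {"series": [{"xyz": [0, -1, 0], "angular": [0, 0, 0]}, {"xyz": [-1.5, 0, 0], "angular": [0, 0, 0]}, {"xyz": [-1.5, 0, 0], "angular": [0, 0, 0]}, {"xyz": [0, 0, 0], "angular": [0, 0, 0]}]}}

```text
time_s: 24.62
tool_pos: [0.625, -0.1786, 0.0221]
ee_rot: [-0.629, 0.778, 0.001, -0.0]
ft_force: [-4.6, -0.5, -1.0]
grip_width: 0.0131
grip_force: 51.8
```

>>> {"method": "jog_arm", "body": {"series": [{"xyz": [-1, 0, 0], "angular": [0, 0, 0]}, {"xyz": [-1, 0, 0], "angular": [0, 0, 0]}, {"xyz": [0, 0, 0], "angular": [0, 0, 0]}]}}

```text
time_s: 25.0
tool_pos: [0.6254, -0.1767, 0.0222]
ee_rot: [-0.629, 0.778, 0.001, -0.0]
ft_force: [-4.9, -1.1, -1.5]
grip_width: 0.013
grip_force: 51.8
```

```bash
python3 -c "
from plan import *
injig()"
```

```text
t 25.0 tool in jig mm [-23.5  -4.1  22.2] head err deg -0.0 F jig [-4.6 -2.1 -1.5] w 13.0 [-0.001  0.001 -1.   ]
```

>>> {"method": "jog_arm", "body": {"series": [{"xyz": [-1, 0, 0], "angular": [0, 0, 0]}, {"xyz": [0, 0, 0], "angular": [0, 0, 0]}]}}

```text
time_s: 25.25
tool_pos: [0.6256, -0.1757, 0.0221]
ee_rot: [-0.629, 0.778, 0.001, -0.0]
ft_force: [-4.5, -1.6, -2.0]
grip_width: 0.0126
grip_force: 51.8
```

>>> {"method": "jog_arm", "body": {"series": [{"xyz": [-1, 0, 0], "angular": [0, 0, 0]}, {"xyz": [0, 0, 0], "angular": [0, 0, 0]}]}}

```text
time_s: 25.5
tool_pos: [0.6257, -0.1753, 0.0221]
ee_rot: [-0.629, 0.778, 0.001, -0.001]
ft_force: [-4.6, -3.1, -2.0]
grip_width: 0.0128
grip_force: 51.7
```

```bash
python3 -c "
from plan import *
injig()"
```

```text
t 25.5 tool in jig mm [-23.6  -2.7  22.1] head err deg -0.01 F jig [-3.8 -4.  -2. ] w 12.8 [-0.002  0.    -1.   ]
```

>>> {"method": "jog_arm", "body": {"series": [{"xyz": [-1, 0, 0], "angular": [0, 0, 0]}, {"xyz": [0, 0, 1], "angular": [0, 0, 0]}, {"xyz": [0, 0, 0], "angular": [0, 0, 0]}]}}

```text
time_s: 25.88
tool_pos: [0.6257, -0.1753, 0.0221]
ee_rot: [-0.629, 0.778, 0.0, -0.001]
ft_force: [-6.7, -5.5, 3.4]
grip_width: 0.0129
grip_force: 52.3
```

>>> {"method": "jog_arm", "body": {"series": [{"xyz": [0, 0, 1], "angular": [0, 0, 0]}, {"xyz": [0, 0, 0], "angular": [0, 0, 0]}]}}

```text
time_s: 26.12
tool_pos: [0.6257, -0.1753, 0.0217]
ee_rot: [-0.629, 0.778, 0.0, -0.001]
ft_force: [-7.5, -5.2, 4.7]
grip_width: 0.0128
grip_force: 52.8
```

```bash
python3 -c "
from plan import *
injig()"
```

```text
t 26.12 tool in jig mm [-23.5  -2.7  21.7] head err deg 0.0 F jig [-6.2 -6.6  4.7] w 12.8 [-0.002 -0.001 -1.   ]
```

>>> {"method": "jog_arm", "body": {"series": [{"xyz": [0, 0, 0], "angular": [0, 0, 0]}, {"xyz": [0, 0, 0], "angular": [0, 0, 0]}, {"xyz": [0, 0, 0], "angular": [0, 0, 0]}], "grip": 0.65}}

```text
time_s: 26.5
tool_pos: [0.629, -0.173, 0.0213]
ee_rot: [-0.629, 0.777, -0.001, 0.002]
ft_force: [0.6, 0.1, 0.4]
grip_width: 0.0299
grip_force: 0.0
```

>>> {"method": "jog_arm", "body": {"series": [{"xyz": [0, 0, -10], "angular": [0, 0, 0]}, {"xyz": [0, 0, -25], "angular": [0, 0, 0]}, {"xyz": [0, 0, -30], "angular": [0, 0, 0]}, {"xyz": [0, 0, -25], "angular": [0, 0, 0]}, {"xyz": [0, 0, 0], "angular": [0, 0, 0]}]}}

```text
time_s: 27.12
tool_pos: [0.6295, -0.1735, 0.1143]
ee_rot: [-0.629, 0.777, -0.003, 0.004]
ft_force: [-0.3, 0.4, -0.4]
grip_width: 0.0301
grip_force: 0.0
```

Run:
```python
from plan import *
injig(); print(np.round(telemetry.get_obs()["q"],2))
c=cal("wrist"); o=telemetry.get_obs(); im=cams.grab_frame("wrist"); cv2.imwrite("pics/w6.png",im[:,:,::-1]); np.savez("w6.npz",K=c[0],e=c[1],M=c[2])
P=np.array([(-.05,-.105,.012),(0,-.105,.012),(-.05,.095,.012),(0,.095,.012)])
print(np.round(proj("wrist",JR.apply(P)+JP,c),1).tolist())
# bright metal outline
hsv=cv2.cvtColor(im,cv2.COLOR_RGB2HSV); m=((hsv[:,:,1]<45)&(hsv[:,:,0]>100)).astype(np.uint8)
n,l,s,ce=cv2.connectedComponentsWithStats(m); 
for i in np.argsort(-s[1:,4])[:4]+1: print(s[i],ce[i].round())
cv2.imwrite("pics/top2.png",cams.grab_frame("top")[:,:,::-1])
```

```text
t 27.12 tool in jig mm [-2.020e+01 -1.000e-01  1.143e+02] head err deg 0.08 F jig [-0.4  0.3 -0.4] w 30.1 [ 0.009  0.    -1.   ]
[-0.02  0.52 -0.08 -0.   -0.96 -0.19]
[[315.4, 70.3], [247.6, 69.8], [307.3, 307.6], [251.7, 307.4]]
[  246    70   149   333 14676] [289. 207.]
[  28  249  222  171 8635] [151. 356.]
[ 413  350  122   70 3122] [473. 400.]
[369 291  61  41 509] [403. 310.]
```

```bash
cat >> plan.py <<'E'
def lw(a,s=None,rho=.075):
    u=np.array([np.cos(a),-np.sin(a)]); w=np.array([-np.sin(a),-np.cos(a)])
    s=(8+14.5*abs(np.sin(a))+11*abs(np.cos(a)))/1e3 if s is None else s
    return np.array([-.078,-.08])+rho*u+s*w
E
python3 - <<'E'
from plan import *
Q=down(JA-np.pi/2)
a=lw(1.84,.042); print(a)
W=[(jt(*a,.10),Q),(jt(*a,.025),Q)]
W+=[]
e=plan(W,dx=1,da=.1,dmax=38)
E
```

```text
[-0.13843458 -0.14112824]
7 rows; ends [ 0.4847 -0.2867  0.0255] err mm [-0.4  0.2 -0.5] rot err deg [-0.15  0.1   0.04]
[{xyz: [28.0, 23.0, 2.0], angular: [-0.0, 0.0, 0.0]}, {xyz: [28.0, 23.0, 2.0], angular: [-0.0, 0.0, 0.0]}, {xyz: [28.0, 23.0, 2.0], angular: [-0.0, 0.0, 0.0]}, {xyz: [28.0, 24.0, 2.0], angular: [-0.0, 0.0, 0.0]}, {xyz: [29.0, 23.0, 2.0], angular: [-0.0, 0.0, 0.0]}]
[{xyz: [-0.0, 0.0, 38.0], angular: [-0.0, 0.0, 0.0]}, {xyz: [-0.0, 0.0, 37.0], angular: [-0.0, 0.0, 0.0]}]
```

>>> {"method": "jog_arm", "body": {"series": [{"xyz": [28, 23, 2], "angular": [0, 0, 0]}, {"xyz": [28, 23, 2], "angular": [0, 0, 0]}, {"xyz": [28, 23, 2], "angular": [0, 0, 0]}, {"xyz": [28, 24, 2], "angular": [0, 0, 0]}, {"xyz": [29, 23, 2], "angular": [0, 0, 0]}], "grip": 1, "newtons": 20}}

```text
time_s: 27.85
tool_pos: [0.4829, -0.2873, 0.0991]
ee_rot: [-0.629, 0.777, 0.001, 0.001]
ft_force: [0.5, -0.1, 0.4]
grip_width: 0.0002
grip_force: 0.0
```

>>> {"method": "jog_arm", "body": {"series": [{"xyz": [0, 0, 30], "angular": [0, 0, 0]}, {"xyz": [0, 0, 30], "angular": [0, 0, 0]}, {"xyz": [0, 0, 15], "angular": [0, 0, 0]}, {"xyz": [0, 0, 0], "angular": [0, 0, 0]}]}}

```text
time_s: 28.35
tool_pos: [0.484, -0.2867, 0.024]
ee_rot: [-0.629, 0.777, 0.001, 0.0]
ft_force: [0.5, 0.0, -0.4]
grip_width: 0.0001
grip_force: 0.0
```

Run:
```python
from plan import *
injig(); Q=down(JA-np.pi/2)
W=[(jt(*lw(a),.025),Q) for a in np.linspace(1.8,0.15,12)]
plan(W,dx=.5,da=.1,dmax=15)
```

```text
t 28.35 tool in jig mm [-138.8 -141.3   24. ] head err deg 0.05 F jig [ 0.5  0.1 -0.4] w 0.1 [-0.001  0.002 -1.   ]
13 rows; ends [ 0.6191 -0.2859  0.0249] err mm [-0.1  0.2  0.1] rot err deg [0.07 0.08 0.05]
[{xyz: [3.0, -10.0, -0.5], angular: [0.0, 0.0, 0.0]}, {xyz: [3.0, -10.0, -0.5], angular: [0.0, 0.0, 0.0]}, {xyz: [5.5, -11.5, -0.0], angular: [0.0, 0.0, 0.0]}, {xyz: [3.5, -11.5, -0.0], angular: [0.0, 0.0, 0.0]}, {xyz: [2.5, -10.0, -0.0], angular: [0.0, 0.0, 0.0]}]
[{xyz: [0.5, -11.0, -0.0], angular: [0.0, 0.0, 0.0]}, {xyz: [-1.0, -11.5, -0.0], angular: [0.0, 0.0, 0.0]}, {xyz: [-3.0, -11.5, -0.0], angular: [0.0, 0.0, 0.0]}, {xyz: [-5.0, -11.0, -0.0], angular: [0.0, 0.0, 0.0]}, {xyz: [-7.0, -10.5, -0.0], angular: [0.0, 0.0, 0.0]}]
[{xyz: [-9.0, -9.5, -0.0], angular: [0.0, 0.0, 0.0]}, {xyz: [-10.5, -7.5, -0.0], angular: [0.0, 0.0, 0.0]}, {xyz: [-11.5, -6.5, -0.0], angular: [0.0, 0.0, 0.0]}]
```

>>> {"method": "jog_arm", "body": {"series": [{"xyz": [3, -10, -0.5], "angular": [0, 0, 0]}, {"xyz": [3, -10, -0.5], "angular": [0, 0, 0]}, {"xyz": [5.5, -11.5, 0], "angular": [0, 0, 0]}, {"xyz": [3.5, -11.5, 0], "angular": [0, 0, 0]}, {"xyz": [2.5, -10, 0], "angular": [0, 0, 0]}]}}

```text
time_s: 28.98
tool_pos: [0.5341, -0.3155, 0.027]
ee_rot: [-0.629, 0.778, -0.001, 0.002]
ft_force: [-1.0, 2.7, 2.5]
grip_width: 0.0
grip_force: 2.7
```

>>> {"method": "jog_arm", "body": {"series": [{"xyz": [0.5, -11, 0], "angular": [0, 0, 0]}, {"xyz": [-1, -11.5, 0], "angular": [0, 0, 0]}, {"xyz": [-3, -11.5, 0], "angular": [0, 0, 0]}, {"xyz": [-5, -11, 0], "angular": [0, 0, 0]}, {"xyz": [-7, -10.5, 0], "angular": [0, 0, 0]}]}}

```text
time_s: 29.6
tool_pos: [0.5911, -0.3116, 0.0262]
ee_rot: [-0.629, 0.778, -0.001, 0.001]
ft_force: [-0.6, 0.7, 0.0]
grip_width: 0.0001
grip_force: 0.3
```

>>> {"method": "jog_arm", "body": {"series": [{"xyz": [-9, -9.5, 0], "angular": [0, 0, 0]}, {"xyz": [-10.5, -7.5, 0], "angular": [0, 0, 0]}, {"xyz": [-11.5, -6.5, 0], "angular": [0, 0, 0]}, {"xyz": [0, 0, 0], "angular": [0, 0, 0]}]}}

```text
time_s: 30.1
tool_pos: [0.621, -0.2852, 0.0268]
ee_rot: [-0.629, 0.777, -0.001, 0.002]
ft_force: [0.2, -0.0, 0.0]
grip_width: -0.0
grip_force: 0.0
```

Run:
```python
from plan import *
injig(); Q=down(JA-np.pi/2)
plan([(jt(*lw(0),.025),Q)],dx=.5,da=.1,dmax=5)
```

```text
t 30.1 tool in jig mm [  -5.1 -111.1   26.8] head err deg 0.13 F jig [0.2 0.  0. ] w -0.0 [ 0.003  0.001 -1.   ]
3 rows; ends [ 0.6255 -0.2739  0.0248] err mm [0.1 0.1 0.2] rot err deg [-0.18  0.08  0.13]
[{xyz: [-4.0, -0.5, 0.5], angular: [-0.0, 0.0, 0.0]}, {xyz: [-4.0, -1.0, 0.5], angular: [-0.0, 0.0, 0.0]}, {xyz: [-4.0, -0.5, 1.0], angular: [-0.0, 0.0, 0.0]}]
```

>>> {"method": "jog_arm", "body": {"series": [{"xyz": [-4, -0.5, 0.5], "angular": [0, 0, 0]}, {"xyz": [-4, -1, 0.5], "angular": [0, 0, 0]}, {"xyz": [-4, -0.5, 0.5], "angular": [0, 0, 0]}, {"xyz": [0, 0, 0], "angular": [0, 0, 0]}]}}

```text
time_s: 30.6
tool_pos: [0.6245, -0.2746, 0.0253]
ee_rot: [-0.629, 0.777, -0.0, 0.001]
ft_force: [0.1, 0.1, 0.7]
grip_width: 0.0001
grip_force: 0.0
```

Run:
```python
from plan import *
injig()
```

```text
t 30.6 tool in jig mm [  -3.9 -100.1   25.3] head err deg 0.05 F jig [0.1 0.1 0.7] w 0.1 [ 0.002  0.001 -1.   ]
```

>>> {"method": "jog_arm", "body": {"series": [{"xyz": [-2, 0, 0], "angular": [0, 0, 0]}, {"xyz": [-2, 0, 0], "angular": [0, 0, 0]}, {"xyz": [0, 0, 0], "angular": [0, 0, 0]}]}}

```text
time_s: 30.98
tool_pos: [0.6249, -0.2729, 0.0254]
ee_rot: [-0.629, 0.778, -0.001, 0.0]
ft_force: [-0.7, -6.3, -1.6]
grip_width: 0.0006
grip_force: 3.5
```

Run:
```python
from plan import *
injig()
c=cal("wrist"); im=cams.grab_frame("wrist"); cv2.imwrite("pics/w7.png",im[:,:,::-1]); np.savez("w7.npz",K=c[0],e=c[1],M=c[2])
cv2.imwrite("pics/top3.png",cams.grab_frame("top")[:,:,::-1]);cv2.imwrite("pics/sc3.png",cams.grab_frame("scene")[:,:,::-1])
for n in("top","scene"):
    print(n,np.round(proj(n,[jt(-.078,-.08,.034),jt(.035,-.08,.034),jt(-.108,-.189,.034)])).tolist())
```

```text
t 30.98 tool in jig mm [ -3.9 -98.3  25.4] head err deg 0.02 F jig [ 0.6 -6.3 -1.6] w 0.6 [ 0.002 -0.001 -1.   ]
top [[327.0, 206.0], [334.0, 176.0], [355.0, 221.0]]
scene [[220.0, 232.0], [208.0, 260.0], [190.0, 220.0]]
```

>>> {"method": "jog_arm", "body": {"series": [{"xyz": [8, 0, 0], "angular": [0, 0, 0]}, {"xyz": [14, 0, 0], "angular": [0, 0, 0]}, {"xyz": [0, 0, -30], "angular": [0, 0, 0]}, {"xyz": [0, 0, -45], "angular": [0, 0, 0]}, {"xyz": [-20, 25, -45], "angular": [0, 0, 0]}]}}

```text
time_s: 31.75
tool_pos: [0.6005, -0.2692, 0.146]
ee_rot: [-0.628, 0.778, -0.001, 0.001]
ft_force: [0.1, 0.5, 0.2]
grip_width: -0.0001
grip_force: 0.0
```

>>> {"method": "jog_arm", "body": {"series": [{"xyz": [-35, 35, -10], "angular": [0, 0, 0]}, {"xyz": [-35, 35, -10], "angular": [0, 0, 0]}, {"xyz": [-35, 30, 0], "angular": [0, 0, 0]}, {"xyz": [0, 0, 0], "angular": [0, 0, 0]}, {"xyz": [0, 0, 0], "angular": [0, 0, 0]}]}}

```text
time_s: 32.38
tool_pos: [0.5247, -0.1445, 0.1656]
ee_rot: [-0.629, 0.777, -0.001, 0.002]
ft_force: [-0.4, -0.5, -0.2]
grip_width: 0.0003
grip_force: 0.0
```

Run:
```python
from plan import *
injig()
c=cal("wrist"); cv2.imwrite("pics/w8.png",cams.grab_frame("wrist")[:,:,::-1])
cv2.imwrite("pics/top4.png",cams.grab_frame("top")[:,:,::-1]);cv2.imwrite("pics/sc4.png",cams.grab_frame("scene")[:,:,::-1])
S=np.array([(-.05,-.105,.012),(0,-.105,.012),(-.05,.095,.012),(0,.095,.012),(.035,-.08,.034),(-.078,-.08,.034),(0,.115,.018),(0,-.115,.018)])
for n in("wrist","scene","top"): print(n,np.round(proj(n,JR.apply(S)+JP,c if n=="wrist" else None)).tolist())
w=cv2.resize(cv2.imread("pics/w8.png"),(800,600),interpolation=cv2.INTER_CUBIC)[:, :]
a=crop("pics/w6.png",180,40,160,300,2); b=crop("pics/sc4.png",175,215,130,100,3.6)[:340]; t=crop("pics/top4.png",255,135,117,85,4)
right=np.zeros((600,480,3),np.uint8); b=b[:min(300,len(b)),:468]; right[:len(b),:b.shape[1]]=b; t=t[:300,:468]; right[300:300+len(t),:t.shape[1]]=t
cv2.imwrite("pics/fin.png",np.hstack([a,right])[:600,:800])
```

```text
t 32.38 tool in jig mm [-128.7    6.2  165.6] head err deg 0.06 F jig [-0.3 -0.6 -0.2] w 0.3 [ 0.004  0.001 -1.   ]
wrist [[188.0, 73.0], [138.0, 77.0], [199.0, 273.0], [154.0, 271.0], [96.0, 107.0], [213.0, 97.0], [155.0, 290.0], [135.0, 67.0]]
scene [[210.0, 242.0], [205.0, 255.0], [273.0, 253.0], [269.0, 266.0], [208.0, 260.0], [220.0, 232.0], [276.0, 266.0], [202.0, 253.0]]
top [[335.0, 201.0], [338.0, 188.0], [282.0, 188.0], [285.0, 175.0], [334.0, 176.0], [327.0, 206.0], [280.0, 174.0], [341.0, 188.0]]
```

View pics/fin.png

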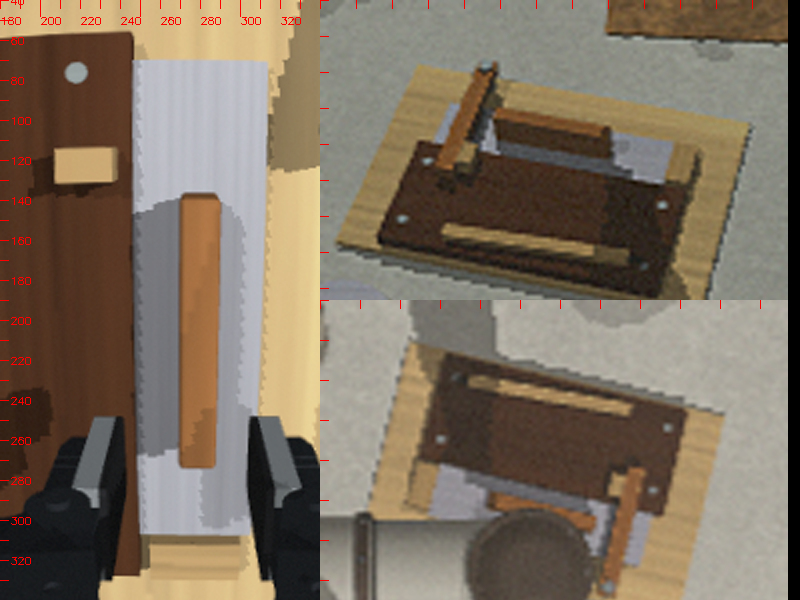

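The final picture shows the plate's long edge flush with the blank (crop line x≈133–140 on the left) and its end butted on the stop block (y≈535). The hold-down lies closed over the free end against the catch (scene crop 440–490, 65–170). I hand the job in.

```bash
python3 -c "
from rig import job
print(job.sign_off())"
```

```text
the job is handed in; nothing more can be done
None
```

The job is handed in at about 32 s. The straightedge was laid rib up on the mat and let go, then set on the jig, where force contact and the last picture show it flush to the blank and butted to the stop, with the hold-down closed on its catch. I saw no sign of other things being moved, but didn't check each one.

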